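# Snap a colour filter into its holder with the press tool

### The job

Take the green filter out of the rack and lay it flat on the bare worktop with its green collar up; then take it again by the collar and set it in the holder's recess, let go, and with the square-handled pusher, not with the fingers, press it straight down until it snaps home with the collar flush on the holder. Stand the pusher upright on its blue pad again. Leave the red filter in its slot and do not disturb the other things.

Things in the scene. Friction and masses are not known exactly. Their poses are not given: they have to be found in the camera images.
- green_filter: Filter to fit, 50 g: green glass in a grey mount with green collar. Round, 20 mm thick along own z. Origin: centre of the grey end face; +z to the collar face. Radius 21.5 mm at z 0, cone to 25 (snap bead, z 3.5-5.5), groove 22.5 (z 8-12), collar 28 (z 12-20). Starts on edge in one of the rack's two slots, its z level along the rack's +x. Set down leaning 45 deg, collar up, it falls flat.
- red_filter: Same shape, origin and axes as the green filter, but with red collar and glass; stands on edge in the rack's other slot and stays there.
- filter_rack: White fixed rack, 118 x 70 mm (x by y), slot walls 19 mm high. Origin: centre of its underside. Two slots, 40 mm either side of the origin along its x; in each a filter on edge, its axis along the rack's x and 32 mm above the worktop, collar to +x, top of collar 60 mm up. A filter lifts straight out.
- filter_holder: Fixed grey block 104x104 mm, top 20 mm up. Origin: centre of underside, z up. Recess in the top, 53 mm across, 14 deep, chamfered; 3 orange spring latches (45 deg noses 4.5 mm below the top) stick 4 mm into it. A filter lowered in collar up rests on them with its origin about 6 mm above point seat; pressing straight down with about 10 N (15 at most) snaps it past them.
- seat (a point): Where the green filter's origin is when it is fully home (collar underside on the holder's top): on the recess axis, 8 mm above the holder's underside; the collar face is then 28 mm above the worktop.
- pusher: Press tool, loose, 160 g, standing upright: flat round rubber-faced foot of radius 24 mm, 16 mm thick; stem of radius 8 mm to z 46 mm; black square handle 22x22 mm (sides along its x and y) from z 46 to 116 mm. Origin: centre of the foot's underside; z up.
- pusher_pad: Fixed round blue pad, radius 55 mm, 4 mm thick, on which the pusher starts and to which it returns. Origin: centre of its underside.
- latch0 (a joint): Spring latch of the holder: 0 m sprung fully in, grows to 0.0023 as the bead passes, below 0.001 again when snapped in the groove.
- latch1 (a joint): Spring latch of the holder: 0 m sprung fully in, grows to 0.0023 as the bead passes, below 0.001 again when snapped in the groove.
- latch2 (a joint): Spring latch of the holder: 0 m sprung fully in, grows to 0.0023 as the bead passes, below 0.001 again when snapped in the groove.
- blue_vial: Bystander: brown 25 mm vial, 48 mm tall, blue cap. Origin: centre of its underside.
- timer: Bystander: white lab timer, 64x64x18 mm, lying flat. Origin: centre of its underside.
- specimen_cup: Bystander: translucent specimen cup, 61 mm across, 66 mm tall, open. Origin: centre of its underside.
- pink_vial: Bystander: white 33 mm vial, 70 mm tall, pink cap. Origin: centre of its underside.
- stapler: Bystander: small black stapler, 34x117x35 mm (long along its y). Origin: centre of its underside.
- marker: Bystander: orange and black marker pen, 11 mm thick, 122 mm long (along its y). Origin: centre of its underside.
Mind the look-alikes: they are no part of the job. What is shaped like the green_filter but yellow is not meant.

How it is judged:
By the outcome, as a careful person would: the job done as asked, in the order asked, and still so for the second after the job is handed in, with the robot touching nothing.
It also fails if it takes over 64 s, if anything falls off the work surface, if the arm or the gripper's body presses on something with over 40 N, if the wrist force passes 120 N, or if a joint passes its speed limit or range.

### The arm

A 7-joint arm with a two-finger parallel gripper is mounted at the origin on a cart in front of the work surface, level with it; the furniture and walls round the work are solid. World frame = base frame: x ahead of the robot, y to its left, z up, the work surface at z = 0. Lengths are in m, angles in rad, forces in N, time in s.
With the tool pointing down it reaches from about 0.375 to 0.925 m from the base axis. Payload 3.1 kg.
Tool frame: the origin (TCP) lies between the finger pads; the fingertips stand 17 mm ahead of it and the grasp point (between the pads) lies 2 mm behind it; z points along the fingers, y is the direction in which the jaws open and shut (so a half turn about z gives the same grasp; the last joint's range is limited). The gripper opens to 85 mm and grips with 20 to 120 N. Pads are 22 mm wide; open, the fingers measure 114 mm over their backs; the gripper's body (76 mm by 85 mm) begins 54 mm behind the grasp point. The pads swing forward as they close: fully open they stand 13 mm farther back than shut.
Start: joints at [1.153, 0.383, 0.044, 1.598, -0.018, 1.161, -0.05], TCP at [0.204, -0.617, 0.248] pointing down, gripper open.
Joint ranges: [-2.61, 2.61], [-0.41, 2.15], [-1.48, 1.57], [0, 2.5], [-1.57, 4.71], [0.05, 1.97], [-2.85, 2.85]. Speed limits (rad/s): [2.79, 2.79, 3.14, 3.14, 3.14, 3.14, 3.14].

### API

Orientations are given as a unit quaternion [x, y, z, w].
In Python, from bench import bot, cams gives the robot as it stands. The module is installed in compiled form; this text tells all that it offers.
- The arm moves only by the tool play_rows, never from a script. Its argument "plan" is a list of rows, each a list of 7 numbers: the opening in per cent of the stroke, from 0 (shut) to 100 (fully open), then the shift along the tool's x, y, z in m, then the turn, a rotation vector about the tool's x, y, z in rad. In form: [[claw, tx, ty, tz, rx, ry, rz], ...]. A call has 1 to 10 rows; each row is the pose to reach, as a shift and turn from the pose measured when the call began, along the tool's axes at that moment; what a row does not reach only later rows make up. A row lasts 1/8 s, in which the tool goes at most 62.5 mm and 10.7 degrees, less where a joint would pass 70% of its speed; a pose out of reach is approached as far as the arm can. A call with a gripper value outside its range is refused whole. The fingers move at their own pace and stop on an object; the grip force is fixed at half the most. Time passes only in rows, so rows that repeat a pose let the fingers close. It gives the time, the measured TCP pose, the force and the opening at its end, in the units of the state.
- bot.state(): the state, without advancing time (a new reading comes with each control period).
- cams.snapshot(name): name is "scene" or "top" or "wrist"; returns (picture, depth): 384x512x3 uint8, blue, green, red; 384x512 float32, m along the optical axis (not along the pixel's ray), 0 where there is no reading.
- cams.camera_info(name): a dict with "fx", "fy", "cx", "cy" (pixels), "D" ([k1, k2, p1, p2, k3] as OpenCV has them; the pictures are not rectified), "rvec" (rotation vector, rad) and "tvec" (3), from world to camera coordinates, as OpenCV has them. Camera axes: x right, y down, z forward; pixel columns grow to the right and rows downward; lengths in m; the calibration is good to about 2 mm. A picture is of the moment at which its call begins: read the wrist's pose just before it. camera_info takes no time and is no camera call; for the wrist camera it gives the pose at the moment of the call.
- bot.sign_off(): hands the job in, once; it reports no verdict.
Trained networks look in the newest picture that a camera, given by its name, has taken for a name from the list of things; names that differ only in an ending like _2 or _b are one class to them, and where a whole thing is asked for, a point or a joint stands for the part that bears it (a point fixed in the world has none). Each returns a list of dicts, best first, with "p" (0 to 1); they miss things now and then, are a little off and sometimes report something else, mostly with a low value. They report only what shows in the picture. A call takes as long as a camera call. They do not tell look-alikes from the thing itself.
- cams.trace(camera, name): "region" (384x512 bool, what is visible of it) and "rect" ([centre column, centre row, width, height] in pixels, round what is visible of it).
The state is a dict: "clock": time; "joint_pos": joint angles; "qvel": joint speeds; "tau": joint torques, N m; "tool_pos": TCP position; "tool_rot": TCP orientation; "wrist_force": force on the tool from outside, world axes, zero at the start; "torque": the same for the moment, N m; "finger_gap": opening from 0.0 (shut) to 1.0 (fully open).
Only numpy, scipy, OpenCV 4.12 (cv2) and the standard library are available. Lean on these libraries where they do the work, as an engineer would, in place of code of your own. Each camera call takes 0.05 s, during which the arm holds its last target.

## Working session

There is one attempt and no reset: what is moved stays moved. The work goes in short steps, Python scripts to look and compute and a tool call to move; the robot and the scene stay as the last step left them, time stands still between calls to the robot, and variables do not carry over. Pictures are saved under pics/ and viewed, and the job is handed in when it is done.

Besides the shell and the picture viewer there is one more tool, called after "Request:" as name([rows], argument=value, ...), one row to a line, values as JSON. play_rows: Moves the arm, as the interface text tells. Its arguments: {"type":"object","properties":{"plan":{"type":"array"}},"required":["plan"]}

```bash
mkdir -p pics; ls
python3 - <<'E'
from bench import bot,cams
import cv2
print(bot.state())
for n in ["scene","top","wrist"]:
    im,d=cams.snapshot(n); cv2.imwrite(f"pics/{n}0.png",im); print(n,cams.camera_info(n),(d==0).mean())
E
```

```text
pics
{'clock': 0.0, 'joint_pos': array([ 1.15322639,  0.38385906,  0.04385733,  1.59960553, -0.01788815,
        1.16118872, -0.04988871]), 'qvel': array([ 0.00225971, -0.00052576,  0.00168643,  0.00023868, -0.000751  ,
       -0.00107808, -0.00066447]), 'tau': array([ 9.26130042e-06, -4.33458459e+01,  1.02461535e+00, -2.49514854e+01,
        1.06426011e-02,  1.13013637e-02,  7.70989715e-06]), 'tool_pos': array([ 0.20401885, -0.61619261,  0.24685731]), 'tool_rot': array([ 9.87238867e-01,  1.59240824e-01, -2.92933772e-04, -1.30139963e-03]), 'wrist_force': array([ 0.70826381,  0.41047044, -0.1892323 ]), 'torque': array([-0.02116784, -0.00729521,  0.03308325]), 'finger_gap': 0.9983463316259921}
scene {'fx': 498.7042947230284, 'fy': 498.7042947230284, 'cx': 257.5438413028122, 'cy': 188.3246227087112, 'D': array([0.00588002, 0.        , 0.        , 0.        , 0.        ]), 'rvec': array([ 1.17131941, -2.33407036,  1.00018216]), 'tvec': array([0.34086901, 0.34570808, 1.40440914])} 0.04718017578125
top {'fx': 443.38915691713294, 'fy': 443.38915691713294, 'cx': 253.67702578294293, 'cy': 183.30057244908676, 'D': array([-0.05691231,  0.        ,  0.        ,  0.        ,  0.        ]), 'rvec': array([ 2.15180105, -2.1779257 ,  0.09299717]), 'tvec': array([0.02592116, 0.53823152, 1.56047917])} 0.0038045247395833335
wrist {'fx': 332.0401679733203, 'fy': 332.0401679733203, 'cx': 254.4780846850165, 'cy': 194.18671888907315, 'D': array([0.02516845, 0.        , 0.        , 0.        , 0.        ]), 'rvec': array([-2.37004648,  1.70995507,  0.22684537]), 'tvec': array([-0.6483673 , -0.03574557,  0.37755636])} 0.0038553873697916665
```

View pics/scene0.png

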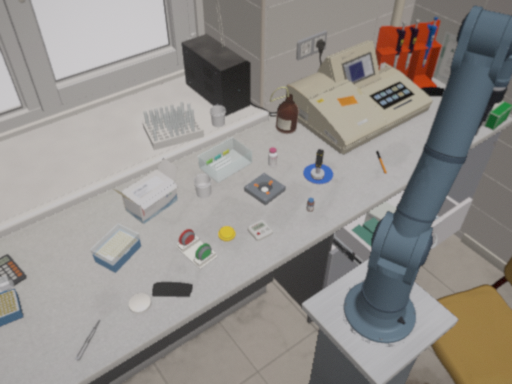

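View pics/top0.png

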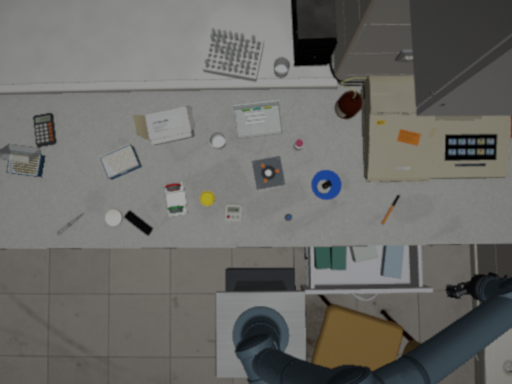

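View pics/wrist0.png

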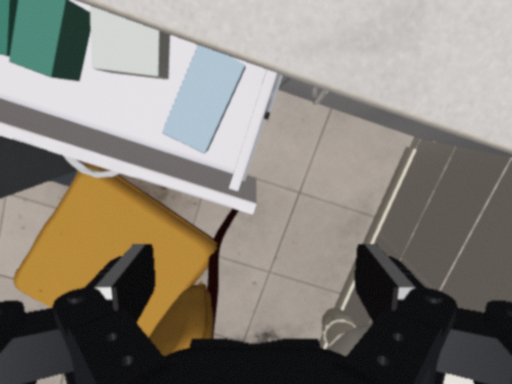

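The top view shows the rack at about (176,198), holder (267,172), pusher on its blue pad (325,184), yellow look-alike (208,199), timer (233,213) and a blue vial (288,217). Next I measure them.

```bash
cat > h.py <<'E'
import numpy as np,cv2
from bench import bot,cams
from scipy.spatial.transform import Rotation as R
def pts(info,d,mask):
    v,u=np.nonzero(mask&(d>0)); z=d[v,u].astype(float)
    K=np.array([[info['fx'],0,info['cx']],[0,info['fy'],info['cy']],[0,0,1]])
    n=cv2.undistortPoints(np.c_[u,v].astype(float).reshape(-1,1,2),K,info['D']).reshape(-1,2)
    pc=np.c_[n*z[:,None],z]; Rm=cv2.Rodrigues(info['rvec'])[0]
    return (pc-info['tvec'])@Rm, np.c_[u,v]
def proj(info,P):
    K=np.array([[info['fx'],0,info['cx']],[0,info['fy'],info['cy']],[0,0,1]])
    return cv2.projectPoints(np.asarray(P,float).reshape(-1,1,3),info['rvec'],info['tvec'],K,info['D'])[0].reshape(-1,2)
def tri(i1,p1,i2,p2):
    def ray(i,p):
        K=np.array([[i['fx'],0,i['cx']],[0,i['fy'],i['cy']],[0,0,1]])
        n=cv2.undistortPoints(np.array(p,float).reshape(-1,1,2),K,i['D']).reshape(2)
        Rm=cv2.Rodrigues(i['rvec'])[0]; d=Rm.T@np.r_[n,1]; return -Rm.T@i['tvec'],d/np.linalg.norm(d)
    o1,d1=ray(i1,p1);o2,d2=ray(i2,p2)
    A=np.c_[d1,-d2]; s=np.linalg.lstsq(A,o2-o1,rcond=None)[0]
    a=o1+s[0]*d1;b=o2+s[1]*d2
    return (a+b)/2,np.linalg.norm(a-b)
E
python3 - <<'E'
from h import *
np.set_printoptions(precision=4,suppress=True)
for c in ["top","scene"]:
    im,d=cams.snapshot(c); i=cams.camera_info(c); cv2.imwrite(f"pics/{c}_big.png",cv2.resize(im[100:300,130:390] if c=="top" else im[120:310,120:400],None,fx=2.8,fy=2.8,interpolation=cv2.INTER_CUBIC))
    for n in ["green_filter","red_filter","filter_rack","filter_holder","pusher","pusher_pad","timer","blue_vial","pink_vial","specimen_cup","stapler","marker"]:
        for r in cams.trace(c,n)[:3]:
            P,_=pts(i,d,r['region'])
            if len(P): print(c,n,round(r['p'],2),np.round(r['rect'],1),len(P),np.median(P,0),np.percentile(P,3,axis=0),np.percentile(P,97,axis=0))
print(bot.state()['clock'])
E
```

```text
top green_filter 0.51 [207.9 199.8  15.1  13.3] 183 [0.4882 0.188  0.0186] [0.464  0.1664 0.0053] [0.511  0.2131 0.0271]
top filter_rack 0.63 [175.2 200.4  17.9  37.3] 411 [0.4869 0.3006 0.0056] [ 0.4302  0.2689 -0.0029] [0.527  0.3398 0.022 ]
top filter_rack 0.22 [327.4 184.   33.9  28.6] 603 [ 0.539  -0.248   0.0034] [ 0.4842 -0.2935 -0.0035] [ 0.5832 -0.1945  0.0124]
top filter_holder 0.79 [267.9 174.8  33.2  31.3] 811 [ 0.5789 -0.0298  0.0182] [ 0.5286 -0.0791  0.0019] [0.6271 0.0177 0.0264]
top filter_holder 0.23 [324.4 188.   12.9  13.8] 151 [ 0.5206 -0.225   0.0225] [ 0.5045 -0.2474  0.0105] [ 0.545  -0.2098  0.1231]
top pusher 0.74 [322.6 188.1  15.9  13. ] 161 [ 0.5202 -0.2251  0.0218] [ 0.5027 -0.2479  0.0048] [ 0.5449 -0.2089  0.123 ]
top pusher_pad 0.88 [325.9 186.2  32.3  29.2] 521 [ 0.5383 -0.2429  0.0034] [ 0.4842 -0.286  -0.0033] [ 0.5821 -0.192   0.0107]
top pusher_pad 0.4 [174.9 185.4  16.    9.3] 93 [0.527  0.3076 0.0521] [0.517  0.2881 0.0168] [0.5372 0.3329 0.0607]
top timer 0.78 [233.1 213.8  16.7  18. ] 266 [0.4338 0.0981 0.016 ] [0.4082 0.0698 0.0095] [0.4623 
[... 1913 characters left out ...]
092 -0.0986  0.0331] [ 0.4014 -0.1107  0.0082] [ 0.423  -0.0909  0.0526]
scene pink_vial 0.5 [318.4 163.9  11.1  29.8] 261 [ 0.5181 -0.2285  0.0397] [ 0.5012 -0.2546  0.0084] [ 0.5446 -0.2107  0.1209]
scene pink_vial 0.42 [273.1 158.4   8.5  21.8] 145 [ 0.6649 -0.1388  0.0457] [ 0.6553 -0.1554  0.0062] [ 0.6819 -0.1284  0.0732]
scene specimen_cup 0.93 [202.  188.2  17.2  19.5] 329 [0.6851 0.1447 0.0438] [0.6615 0.1161 0.011 ] [0.7202 0.1709 0.0678]
scene stapler 0.94 [171.5 288.1  40.6  14.3] 577 [0.3951 0.437  0.0289] [0.3607 0.3897 0.0047] [0.4306 0.4804 0.0386]
scene marker 0.58 [382.1 161.6  11.4  20.8] 59 [ 0.4292 -0.4704  0.0091] [ 0.3875 -0.4996  0.0018] [ 0.4826 -0.4414  0.0147]
1.45
```

View pics/top_big.png

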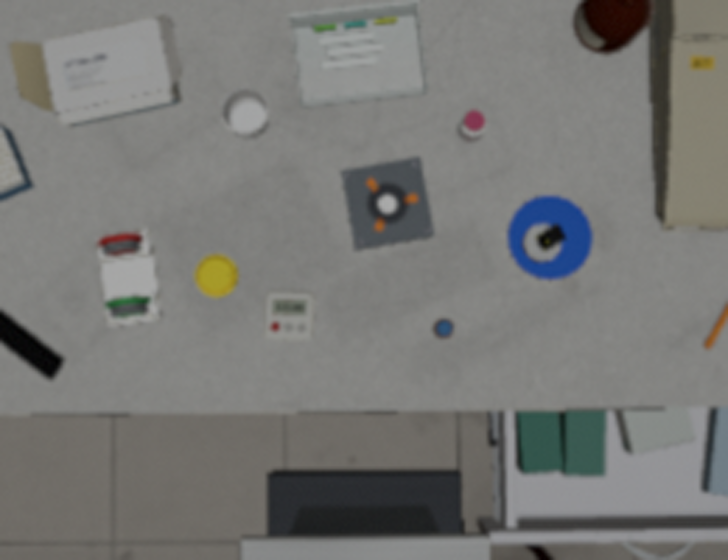

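View pics/scene_big.png

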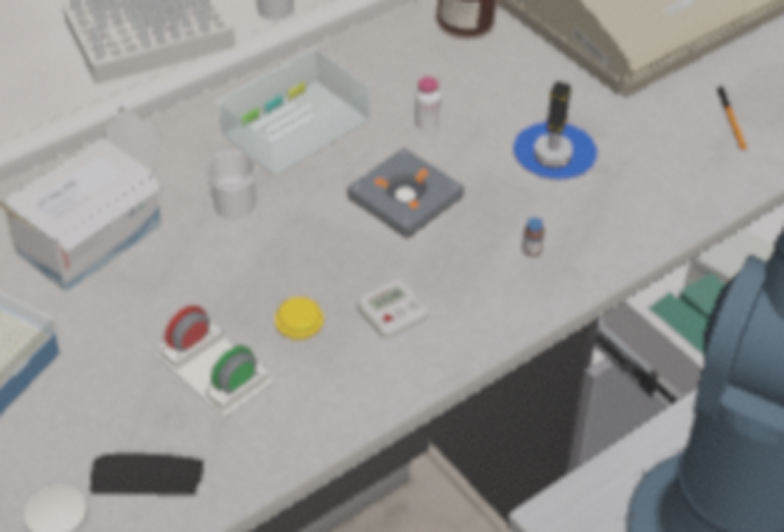

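```bash
cat >> h.py <<'E'
np.set_printoptions(precision=4,suppress=True)
def down(yaw,tilt=0.0):
    # tool x at world yaw, tool z down; then tilt about tool y (tool z goes toward tool x... outward)
    return R.from_euler('z',yaw)*R.from_euler('x',np.pi)*R.from_euler('y',tilt)
def goal(pos,rot,s=None):
    s=s or bot.state(); r0=R.from_quat(s['tool_rot']); t=r0.inv().apply(np.array(pos)-s['tool_pos']); w=(r0.inv()*rot).as_rotvec()
    print('goal',np.round(t,4),np.round(w,4),'rows>=',round(max(np.linalg.norm(t)/.0625,np.degrees(np.linalg.norm(w))/10.7),1))
    return t,w
def tool():
    s=bot.state(); return s['clock'],s['tool_pos'],R.from_quat(s['tool_rot'])
def rep():
    s=bot.state(); r=R.from_quat(s['tool_rot']).as_matrix()
    print('t',round(s['clock'],2),'pos',s['tool_pos'],'yaw',np.degrees(np.arctan2(r[1,0],r[0,0])),'z',r[:,2],'F',s['wrist_force'],'gap',s['finger_gap'])
E
python3 - <<'E'
from h import *
i=cams.camera_info('wrist'); _,p,r=tool(); Rm=cv2.Rodrigues(i['rvec'])[0]
print('cam in tool',r.inv().apply(-Rm.T@i['tvec']-p)); print('cam axes in tool (cols)\n',r.as_matrix().T@Rm.T)
rep(); goal([0.42,-0.24,0.30],down(0.2))
E
```

```text
cam in tool [ 0.0634 -0.0005 -0.1255]
cam axes in tool (cols)
 [[ 0.0007 -0.9662 -0.258 ]
 [ 1.      0.0006  0.0003]
 [-0.0001 -0.258   0.9662]]
t 1.45 pos [ 0.2044 -0.617   0.2483] yaw 18.32520898851757 z [ 0.  0. -1.] F [-0.4597  0.8962 -0.719 ] gap 1.0025251621447266
goal [ 0.3233 -0.2901 -0.0517] [-0.     -0.      0.1198] rows>= 7.0
```

Run:
```python
from h import *
goal([0.56,-0.14,0.28],down(0.0))
```

```text
goal [ 0.4876 -0.341  -0.0317] [-0.     -0.      0.3198] rows>= 9.5
```

Request:
play_rows([
  [100,0.0488,-0.0341,-0.02,0,0,0.03],
  [100,0.0975,-0.068,-0.03,0,0,0.06],
  [100,0.146,-0.102,-0.032,0,0,0.1],
  [100,0.195,-0.136,-0.032,0,0,0.13],
  [100,0.244,-0.17,-0.032,0,0,0.16],
  [100,0.292,-0.205,-0.032,0,0,0.19],
  [100,0.341,-0.239,-0.032,0,0,0.22],
  [100,0.39,-0.273,-0.032,0,0,0.26],
  [100,0.439,-0.307,-0.032,0,0,0.29],
  [100,0.488,-0.341,-0.032,0,0,0.32],
])

```text
clock: 2.7
tool_pos: [0.5614, -0.1386, 0.2806]
tool_rot: [1.0, -0.001, 0.0, 0.0]
wrist_force: [1.3, -0.7, 0.8]
finger_gap: 1.001
```

Run:
```python
from h import *
rep()
im,d=cams.snapshot('wrist'); i=cams.camera_info('wrist'); rep()
np.savez('w1.npz',im=im,d=d,**i); cv2.imwrite('pics/w1.png',im)
goal([0.53,0.20,0.28],down(0.0))
```

```text
t 2.7 pos [ 0.5614 -0.1386  0.2806] yaw -0.09512688421836814 z [ 0.0009 -0.0005 -1.    ] F [ 1.3054 -0.7446  0.7502] gap 1.0006395684867873
t 2.75 pos [ 0.5665 -0.1272  0.2809] yaw 0.6296705770478137 z [ 0.0063  0.0074 -1.    ] F [4.24   6.5416 1.5895] gap 1.0021781843518964
goal [-0.0329 -0.3276  0.0031] [-0.0074 -0.0064  0.011 ] rows>= 5.3
```

View pics/w1.png

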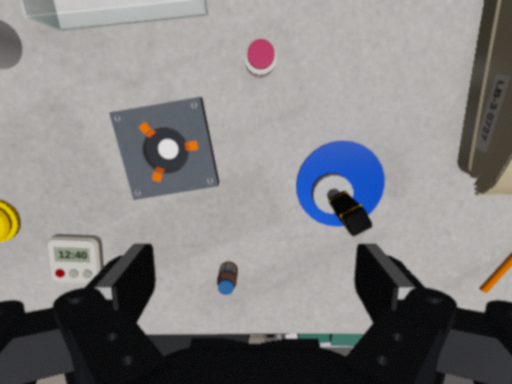

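The arm was still settling, so that picture's pose is unreliable. It shows the holder at about (163,148), pusher foot (332,190) with its handle top (352,222), and pad (340,183). I retake it settled.

Run:
```python
from h import *
cams.snapshot('wrist');cams.snapshot('wrist')
i=cams.camera_info('wrist'); rep()
im,d=cams.snapshot('wrist'); rep()
np.savez('w1.npz',im=im,d=d,**i); cv2.imwrite('pics/w1b.png',im)
for n in ["filter_holder","pusher","pusher_pad"]:
    for r in cams.trace('wrist',n)[:2]:
        P,_=pts(i,d,r['region']); print(n,round(r['p'],2),np.round(r['rect'],1),len(P),np.median(P,0),np.percentile(P,2,axis=0),np.percentile(P,98,axis=0))
        np.save(f'm_{n}.npy',r['region']) if r['p']>.5 else 0
goal([0.53,0.20,0.28],down(0.0))
rep()
```

```text
t 2.85 pos [ 0.5625 -0.1342  0.2805] yaw 0.5377782731864383 z [ 0.0014  0.0024 -1.    ] F [-0.4381 -0.4057 -0.3042] gap 1.0001918617839205
t 2.9 pos [ 0.5612 -0.1378  0.2803] yaw 0.2582252007160669 z [ 0.0001  0.0003 -1.    ] F [ 0.5573 -0.1074  0.5465] gap 1.0006064102126113
filter_holder 0.61 [166.9 148.7 106.9 104. ] 8418 [ 0.5771 -0.0343  0.0197] [ 0.5233 -0.0887  0.0046] [0.6277 0.0175 0.0216]
pusher 0.59 [345.2 207.5  63.5  64.6] 2172 [ 0.5274 -0.228   0.0609] [ 0.4994 -0.2546  0.0041] [ 0.5436 -0.2105  0.1208]
pusher_pad 0.86 [346.  189.4  90.4  88.5] 4178 [ 0.544  -0.2461  0.0041] [ 0.4807 -0.2956  0.0022] [ 0.58   -0.1941  0.0057]
goal [-0.0306 -0.3419 -0.0002] [ 0.001   0.0007 -0.0032] rows>= 5.5
t 3.05 pos [ 0.5595 -0.142   0.2801] yaw -0.1821367505635982 z [-0.0007 -0.001  -1.    ] F [ 0.1707 -0.3096 -0.7928] gap 1.0047147042497264
```

View pics/w1b.png

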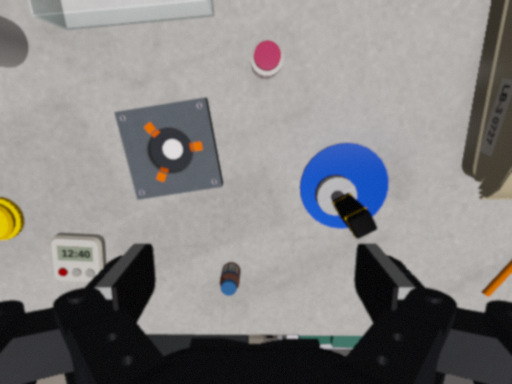

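Run:
```python
from h import *
i=cams.camera_info('wrist'); rep()
im,d=cams.snapshot('wrist'); rep()
np.savez('w1.npz',im=im,d=d,**i); cv2.imwrite('pics/w1c.png',im)
P,uv=pts(i,d,d>0)
def sel(lo,hi,c,r): return (P[:,2]>lo)&(P[:,2]<hi)&(np.hypot(P[:,0]-c[0],P[:,1]-c[1])<r)
# holder top
m=sel(.017,.023,(.577,-.034),.085); r=cv2.minAreaRect(P[m][:,:2].astype(np.float32)*1000); print('holder top',r,np.median(P[m][:,2]))
# handle top
m=sel(.113,.130,(.52,-.23),.06); r=cv2.minAreaRect(P[m][:,:2].astype(np.float32)*1000); print('handle',r,m.sum(),P[m].mean(0))
m=sel(.015,.026,(.52,-.23),.05); print('foot',cv2.minEnclosingCircle(P[m][:,:2].astype(np.float32)*1000),m.sum(),np.median(P[m][:,2]))
hsv=cv2.cvtColor(im,cv2.COLOR_BGR2HSV)[uv[:,1],uv[:,0]]
m=sel(-.002,.012,(.53,-.245),.09)&(abs(hsv[:,0].astype(int)-112)<12)&(hsv[:,1]>150); print('pad',cv2.minEnclosingCircle(P[m][:,:2].astype(np.float32)*1000),m.sum(),np.median(P[m][:,2]))
m=sel(.0,.03,(.577,-.034),.05)&(hsv[:,0]<20)&(hsv[:,1]>150); 
print('orange',P[m].mean(0))
m=(P[:,2]<.013)&(P[:,2]>.001)&(np.hypot(P[:,0]-.577,P[:,1]+.034)<.04); print('recess floor',np.median(P[m],0),m.sum(),cv2.minEnclosingCircle(P[m][:,:2].astype(np.float32)*1000))
m=sel(-.01,.01,(.45,-.0),.03); print('table',np.median(P[m][:,2]))
cr=np.hstack([cv2.resize(im[80:220,90:240],None,fx=2.6,fy=2.6,interpolation=2),cv2.resize(im[120:260,270:410],None,fx=2.6,fy=2.6,interpolation=2)]); cv2.imwrite('pics/w1crop.png',cr)
```

```text
t 3.05 pos [ 0.5595 -0.142   0.2801] yaw -0.1821367505635982 z [-0.0007 -0.001  -1.    ] F [ 0.1707 -0.3096 -0.7928] gap 1.0047147042497264
t 3.1 pos [ 0.5595 -0.1422  0.2802] yaw -0.21520943146802118 z [-0.0006 -0.0009 -1.    ] F [0.4041 0.2251 0.2397] gap 1.0030358722353303
holder top ((574.782470703125, -34.61161804199219), (104.70895385742188, 105.42691802978516), 9.56038761138916) 0.01998000020818526
handle ((521.8928833007812, -232.4849090576172), (22.473295211791992, 22.008304595947266), 32.14607620239258) 574 [ 0.5227 -0.2319  0.1192]
foot ((521.2615356445312, -232.61447143554688), 23.89458465576172) 801 0.020009213310537406
pad ((529.6131591796875, -245.10340881347656), 53.98322677612305) 3958 0.00410120718856
orange [ 0.5755 -0.0334  0.0191]
recess floor [ 0.5737 -0.0328  0.0061] 1488 ((574.6568603515625, -34.462059020996094), 26.837793350219727)
table 2.903476133865294e-05
```

View pics/w1crop.png

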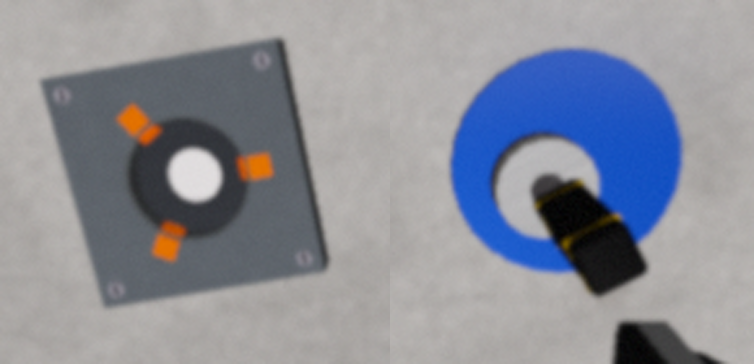

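The crop agrees with the numbers. The holder is a square centred at (0.5747,-0.0345), top at 20 mm. The pusher is at (0.5216,-0.2325), its handle turned 32° and its top at 120 mm. Now the rack.

Request:
play_rows([
  [100,-0.005,-0.062,0,0,0,0],
  [100,-0.01,-0.124,0,0,0,0],
  [100,-0.015,-0.186,0,0,0,0],
  [100,-0.02,-0.248,0,0,0,0],
  [100,-0.025,-0.31,0,0,0,0],
  [100,-0.03,-0.342,0,0,0,0],
  [100,-0.03,-0.342,0,0,0,0],
  [100,-0.03,-0.342,0,0,0,0],
  [100,-0.03,-0.342,0,0,0,0],
])

```text
clock: 4.22
tool_pos: [0.5317, 0.1968, 0.2797]
tool_rot: [1.0, -0.004, -0.0, 0.001]
wrist_force: [0.9, -0.2, 1.0]
finger_gap: 1.002
```

Run:
```python
from h import *
rep(); i=cams.camera_info('wrist')
im,d=cams.snapshot('wrist'); rep()
np.savez('w2.npz',im=im,d=d,**i); cv2.imwrite('pics/w2.png',im)
for n in ["green_filter","red_filter","filter_rack"]:
    for r in cams.trace('wrist',n)[:2]:
        P,_=pts(i,d,r['region']); print(n,round(r['p'],2),np.round(r['rect'],1),len(P),np.median(P,0),np.percentile(P,2,axis=0),np.percentile(P,98,axis=0))
P,uv=pts(i,d,d>0)
def sel(lo,hi,c,r): return (P[:,2]>lo)&(P[:,2]<hi)&(np.hypot(P[:,0]-c[0],P[:,1]-c[1])<r)
hsv=cv2.cvtColor(im,cv2.COLOR_BGR2HSV)[uv[:,1],uv[:,0]]
m=sel(.001,.065,(.48,.304),.09)&~((P[:,1]<.23)); r=cv2.minAreaRect(P[m][:,:2].astype(np.float32)*1000); print('rack',r)
m=sel(.05,.07,(.45,.304),.05); r=cv2.minAreaRect(P[m][:,:2].astype(np.float32)*1000);print('green top >50',r,P[m].mean(0),P[m][:,2].max())
for n,c,h in (('green',(.45,.304),60),('red',(.525,.304),0)):
    dh=np.minimum(abs(hsv[:,0].astype(int)-h),180-abs(hsv[:,0].astype(int)-h))
    m=sel(.02,.07,c,.05)&(dh<20)&(hsv[:,1]>90); r=cv2.minAreaRect(P[m][:,:2].astype(np.float32)*1000);print(n,r,m.sum(),P[m].mean(0),P[m][:,2].max())
    mm=m&(P[:,2]>P[m][:,2].max()-.004); print('  top',P[mm].mean(0))
```

```text
t 4.22 pos [0.5317 0.1968 0.2797] yaw -0.5004357492195578 z [-0.0006 -0.0023 -1.    ] F [ 0.9182 -0.2081  0.9865] gap 1.0024047008798043
t 4.28 pos [0.5316 0.1972 0.2797] yaw -0.46754725062543573 z [-0.0005 -0.002  -1.    ] F [-0.3574  0.0558 -1.0976] gap 1.0007176786180978
green_filter 0.85 [262.6 195.6  45.1  44.8] 1599 [0.4884 0.1873 0.0195] [0.463  0.1622 0.002 ] [0.511  0.2129 0.0215]
green_filter 0.64 [170.2 237.6  49.1  29.7] 1076 [0.4517 0.2925 0.0496] [0.4359 0.2703 0.0174] [0.4569 0.3213 0.0601]
red_filter 0.59 [156.8 173.6  50.8  26.1] 958 [0.5275 0.301  0.0524] [0.5143 0.281  0.0186] [0.5358 0.3285 0.0602]
rack ((479.73638916015625, 311.52996826171875), (179.3207550048828, 162.69190979003906), 0.6655037999153137)
green top >50 ((444.7585754394531, 296.20562744140625), (20.786304473876953, 43.68408966064453), 6.170483589172363) [0.4472 0.2948 0.0553] 0.061406307865288445
green ((448.81854248046875, 295.47216796875), (14.23613166809082, 52.58025360107422), 10.649741172790527) 703 [0.4527 0.2945 0.0458] 0.061406307865288445
  top [0.4509 0.2961 0.0589]
red ((529.0992431640625, 306.4212646484375), (9.675891876220703, 53.72159957885742), 7.175626277923584) 517 [0.5312 0.3033 0.0499] 0.06246095932550045
  top [0.5298 0.3071 0.0596]
```

View pics/w2.png

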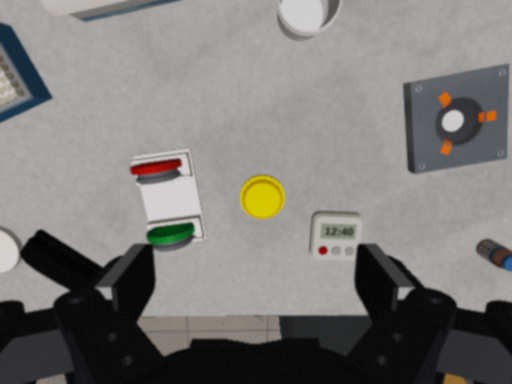

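The picture shows the rack at (170,195): red filter at (157,170), green at (170,237), both with collars up the picture (world +x). The yellow look-alike is at (263,196). I refine the rack's yaw and the filter centre.

Run:
```python
from h import *
z=np.load('w2.npz'); i={k:z[k] for k in z.files}; im,d=z['im'],z['d']
P,uv=pts(i,d,d>0)
box=(abs(P[:,0]-.487)<.10)&(abs(P[:,1]-.302)<.06)
m=box&(P[:,2]>.0025)&(P[:,2]<.065)
# drop stapler: keep connected to rack
mask=np.zeros(d.shape,np.uint8); mask[uv[m,1],uv[m,0]]=1
n,lab=cv2.connectedComponents(mask); l=lab[195,170]; print(l)
mm=lab[uv[:,1],uv[:,0]]==l
r=cv2.minAreaRect(P[mm][:,:2].astype(np.float32)*1000); print('rack',r,mm.sum())
w=mm&(P[:,2]>.014)&(P[:,2]<.023); print('walls',w.sum()); print(cv2.minAreaRect(P[w][:,:2].astype(np.float32)*1000))
yaw=np.radians(8); e=np.array([np.cos(yaw),np.sin(yaw)]); f=np.array([-e[1],e[0]])
for c in ([.447,.296],[.527,.307]):
  for lo,hi in ((.035,.045),(.045,.055),(.055,.062)):
    q=mm&(P[:,2]>lo)&(P[:,2]<hi)&(np.hypot(*(P[:,:2]-c).T)<.04); a=(P[q][:,:2]-c)@e; b=(P[q][:,:2]-c)@f
    print(c,lo,q.sum(),'x',np.percentile(a,[2,50,98]),'y',np.percentile(b,[2,50,98]))
cv2.imwrite('pics/w2crop.png',cv2.resize(im[130:270,100:300],None,fx=3.8,fy=3.8,interpolation=2))
```

```text
7
rack ((483.1323547363281, 301.2077941894531), (117.43319702148438, 69.95113372802734), 7.342309951782227) 5402
walls 901
((483.0717468261719, 301.2952880859375), (109.64506530761719, 65.95767211914062), 7.52850341796875)
[0.447, 0.296] 0.035 191 x [-0.0114  0.0069  0.0077] y [-0.0268 -0.0141  0.0256]
[0.447, 0.296] 0.045 378 x [-0.0119 -0.0009  0.0078] y [-0.023  -0.0064  0.0218]
[0.447, 0.296] 0.055 275 x [-0.0098  0.0028  0.0078] y [-0.015  -0.0005  0.0141]
[0.527, 0.307] 0.035 147 x [-0.013   0.0003  0.0065] y [-0.0274 -0.0206  0.0249]
[0.527, 0.307] 0.045 415 x [-0.013  -0.004   0.0066] y [-0.0229 -0.0075  0.0213]
[0.527, 0.307] 0.055 306 x [-0.0114  0.0013  0.0067] y [-0.0146 -0.001   0.0144]
```

View pics/w2crop.png

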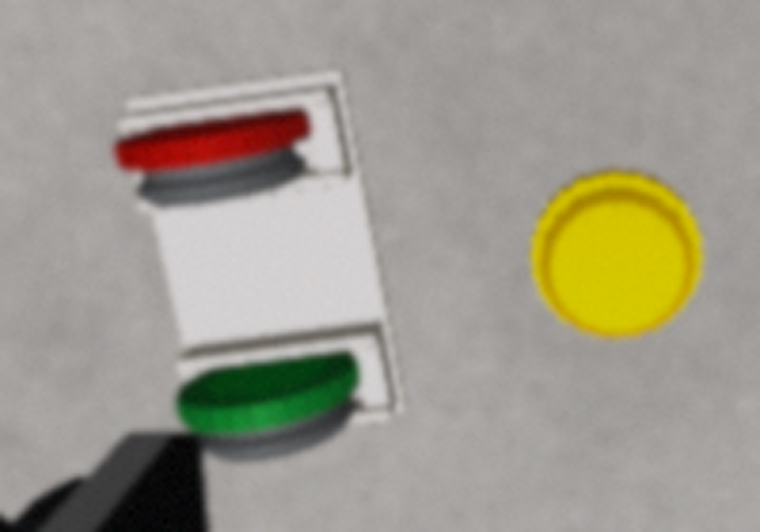

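Rack: (0.4831, 0.3012), yaw 7.4°, 117x70 mm as stated. The green collar centre is at about (0.4507,0.2965). I go above it.

Run:
```python
from h import *
goal([0.4507,0.2965,0.12],down(np.radians(7.4)))
```

```text
goal [-0.081  -0.0976  0.1598] [ 0.0012  0.0006 -0.1351] rows>= 3.3
```

Request:
play_rows([
  [100,-0.025,-0.033,0.03,0,0,-0.045],
  [100,-0.05,-0.065,0.08,0.001,0.001,-0.09],
  [100,-0.081,-0.0976,0.12,0.001,0.001,-0.135],
  [100,-0.081,-0.0976,0.16,0.001,0.001,-0.135],
  [100,-0.081,-0.0976,0.16,0.001,0.001,-0.135],
  [100,-0.081,-0.0976,0.16,0.001,0.001,-0.135],
  [100,-0.081,-0.0976,0.16,0.001,0.001,-0.135],
  [100,-0.081,-0.0976,0.16,0.001,0.001,-0.135],
])

```text
clock: 5.42
tool_pos: [0.4522, 0.2967, 0.1215]
tool_rot: [0.998, 0.064, 0.002, -0.0]
wrist_force: [0.4, 0.5, 0.8]
finger_gap: 0.997
```

Run:
```python
from h import *
rep(); i=cams.camera_info('wrist'); im,d=cams.snapshot('wrist'); rep(); cv2.imwrite('pics/w3.png',im)
P,uv=pts(i,d,d>0); hsv=cv2.cvtColor(im,cv2.COLOR_BGR2HSV)[uv[:,1],uv[:,0]]
e=np.array([np.cos(.129),np.sin(.129)]); f=np.array([-e[1],e[0]]);c=[.447,.296]
m=(np.hypot(*(P[:,:2]-c).T)<.045)&(abs(hsv[:,0].astype(int)-60)<20)&(hsv[:,1]>90)&(P[:,2]>.02)
for lo,hi in ((.035,.045),(.045,.055),(.055,.063)):
    q=m&(P[:,2]>lo)&(P[:,2]<hi); a=(P[q][:,:2]-c)@e; b=(P[q][:,:2]-c)@f
    print(lo,q.sum(),np.percentile(a,[2,50,98]),np.percentile(b,[2,50,98]))
goal([0.4507,0.2965,0.037],down(np.radians(7.4)))
```

```text
t 5.42 pos [0.4522 0.2967 0.1215] yaw 7.311311210024684 z [ 0.0033  0.0012 -1.    ] F [0.4214 0.4795 0.8373] gap 0.9968482732255036
t 5.47 pos [0.4518 0.2967 0.1211] yaw 7.33218626587024 z [ 0.0027  0.0009 -1.    ] F [ 0.0301 -0.581   0.4143] gap 1.001616221994689
0.035 383 [0.0014 0.0074 0.0078] [-0.0257  0.0005  0.0276]
0.045 596 [0.0001 0.0071 0.008 ] [-0.023   0.0011  0.0246]
0.055 710 [-0.      0.0044  0.008 ] [-0.0141  0.0005  0.0156]
goal [-0.0014  0.0001  0.0841] [-0.0005 -0.0028 -0.0012] rows>= 1.3
```

View pics/w3.png

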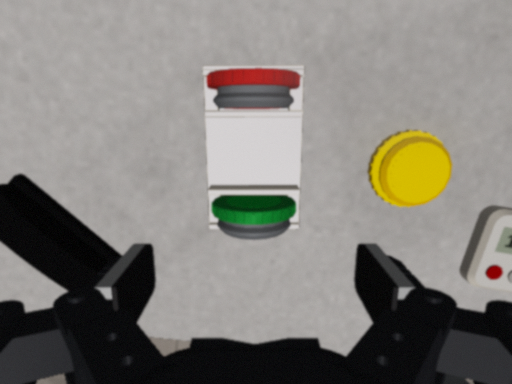

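The green collar (254,208) is centred between the fingers (147…362). I descend and close.

Request:
play_rows([
  [100,-0.001,0,0.03,0,-0.003,0],
  [100,-0.001,0,0.06,0,-0.003,0],
  [100,-0.001,0,0.084,0,-0.003,0],
  [100,-0.001,0,0.084,0,-0.003,0],
  [100,-0.001,0,0.084,0,-0.003,0],
])

```text
clock: 6.1
tool_pos: [0.4518, 0.2972, 0.0382]
tool_rot: [0.998, 0.064, 0.001, -0.001]
wrist_force: [0.1, -0.5, 0.7]
finger_gap: 0.999
```

Run:
```python
from h import *
rep(); goal([0.4507,0.297,0.037],down(np.radians(7.4)))
im,d=cams.snapshot('wrist'); cv2.imwrite('pics/w4.png',im)
```

```text
t 6.1 pos [0.4518 0.2972 0.0382] yaw 7.32376681863362 z [ 0.0012  0.0015 -1.    ] F [ 0.0714 -0.4669  0.6671] gap 0.9994453121473581
goal [-0.0011  0.      0.0012] [-0.0014 -0.0014 -0.0013] rows>= 0.0
```

View pics/w4.png

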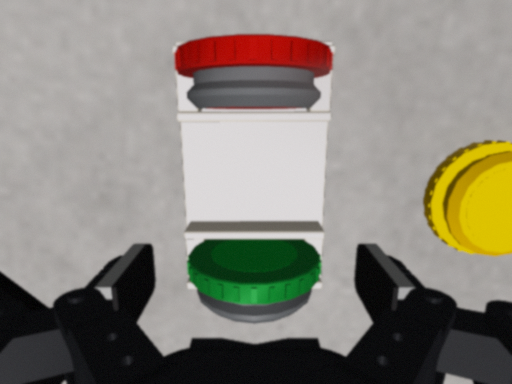

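The green collar (254,268) sits clear between the open fingers. I close.

Request:
play_rows([
  [55,-0.001,0,0.001,0,0,0],
  [55,-0.001,0,0.001,0,0,0],
  [55,-0.001,0,0.001,0,0,0],
  [40,-0.001,0,0.001,0,0,0],
  [40,-0.001,0,0.001,0,0,0],
  [40,-0.001,0,0.001,0,0,0],
])

```text
clock: 6.9
tool_pos: [0.4524, 0.2986, 0.0391]
tool_rot: [0.998, 0.064, 0.003, -0.002]
wrist_force: [-0.5, -0.8, 6.2]
finger_gap: 0.615
```

Run:
```python
from h import *
rep(); 
im,d=cams.snapshot('wrist'); cv2.imwrite('pics/w5.png',im)
```

```text
t 6.9 pos [0.4524 0.2986 0.0391] yaw 7.335030551565064 z [ 0.0048  0.004  -1.    ] F [-0.5007 -0.7797  6.2064] gap 0.6150188507266592
```

View pics/w5.png

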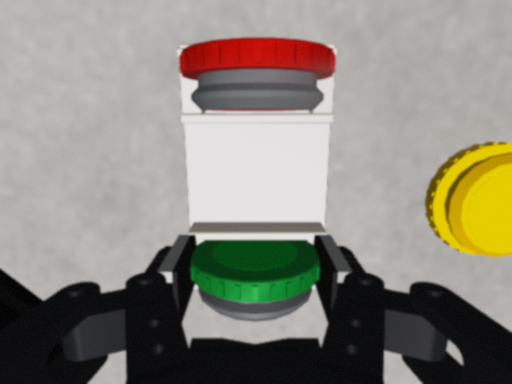

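Closed on the collar, wrist +6 N, probably from the pads swinging forward. I lift gently and look.

Request:
play_rows([
  [40,0,0,-0.01,0,0,0],
  [40,0,0,-0.03,0,0,0],
  [40,0,0,-0.06,0,0,0],
  [40,0,0,-0.1,0,0,0],
  [40,0,0,-0.12,0,0,0],
  [40,0,0,-0.12,0,0,0],
  [40,0,0,-0.12,0,0,0],
])

```text
clock: 7.82
tool_pos: [0.451, 0.2972, 0.1579]
tool_rot: [0.998, 0.064, 0.002, -0.001]
wrist_force: [-0.0, -0.6, -0.4]
finger_gap: 0.618
```

Run:
```python
from h import *
rep(); i=cams.camera_info('wrist')
im,d=cams.snapshot('wrist'); cv2.imwrite('pics/w6.png',im); im,_=cams.snapshot('scene'); cv2.imwrite('pics/s6.png',cv2.resize(im[170:290,130:290],None,fx=4,fy=4,interpolation=2))
_,p,r=tool()
P,uv=pts(i,d,d>0); hsv=cv2.cvtColor(im,cv2.COLOR_BGR2HSV)
im2=cv2.imread('pics/w6.png'); hsv=cv2.cvtColor(im2,cv2.COLOR_BGR2HSV)[uv[:,1],uv[:,0]]
T=r.inv().apply(P-p)
m=(abs(hsv[:,0].astype(int)-60)<20)&(hsv[:,1]>90)&(abs(T[:,0])<.04)&(abs(T[:,1])<.045)&(abs(T[:,2])<.045)
print(m.sum(),np.percentile(T[m],[1,50,99],axis=0))
goal([0.58,0.11,0.16],down(np.radians(8)))
goal([0.58,0.11,0.16],down(np.radians(8),np.radians(50)))
```

```text
t 7.83 pos [0.451  0.2972 0.1579] yaw 7.326239795437575 z [ 0.0029  0.0025 -1.    ] F [-0.0415 -0.586  -0.4263] gap 0.6182040638796792
7749 [[-0.0049 -0.0262 -0.0215]
 [ 0.0026  0.     -0.0069]
 [ 0.0038  0.026   0.0295]]
goal [ 0.1044  0.2021 -0.0029] [-0.0018 -0.0019 -0.0116] rows>= 3.6
goal [ 0.1044  0.2021 -0.0029] [ 0.0033  0.8707 -0.0116] rows>= 4.7
```

View pics/w6.png

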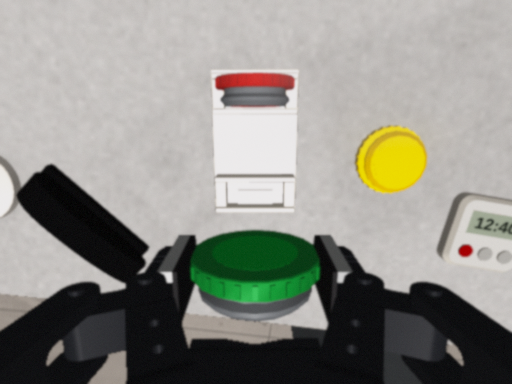

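View pics/s6.png

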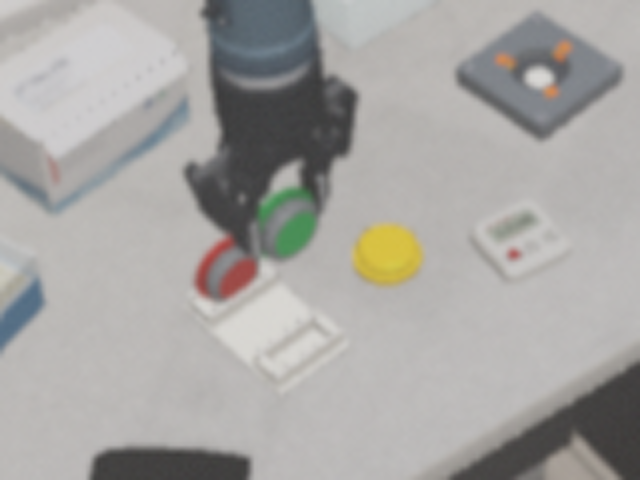

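The filter is out and square in the grip, and the red one stays in its slot (image (254,85)). Next I carry it to bare worktop near (0.57,0.11), tilting 50° on the way.

Request:
play_rows([
  [40,0.02,0.04,-0.003,0,0.12,0],
  [40,0.04,0.08,-0.003,0,0.26,0],
  [40,0.06,0.12,-0.003,0,0.4,0],
  [40,0.08,0.16,-0.003,0,0.54,-0.01],
  [40,0.094,0.202,-0.003,0.003,0.68,-0.012],
  [40,0.094,0.202,-0.003,0.003,0.8,-0.012],
  [40,0.094,0.202,-0.003,0.003,0.871,-0.012],
  [40,0.094,0.202,-0.003,0.003,0.871,-0.012],
  [40,0.094,0.202,-0.003,0.003,0.871,-0.012],
  [40,0.094,0.202,-0.003,0.003,0.871,-0.012],
])

```text
clock: 9.18
tool_pos: [0.5684, 0.0965, 0.2112]
tool_rot: [0.926, 0.072, 0.368, -0.038]
wrist_force: [0.1, -0.7, -1.3]
finger_gap: 0.616
```

Run:
```python
from h import *
rep(); _,p,r=tool()
goal([p[0],p[1],0.05],r);goal([p[0],p[1],0.031],r); print(bot.state()['joint_pos'])
im,_=cams.snapshot('scene'); cv2.imwrite('pics/s7.png',cv2.resize(im[150:290,150:310],None,fx=4,fy=4,interpolation=2))
```

```text
t 9.18 pos [0.5684 0.0965 0.2112] yaw 8.366091264930215 z [ 0.677   0.1232 -0.7256] F [ 0.0717 -0.7044 -1.338 ] gap 0.6156265176388813
goal [-0.1109  0.0027  0.117 ] [0. 0. 0.] rows>= 2.6
goal [-0.124   0.0031  0.1308] [0. 0. 0.] rows>= 2.9
[-0.0327  0.0208 -0.2413  2.3358  1.1748  0.074  -2.8341]
```

View pics/s7.png

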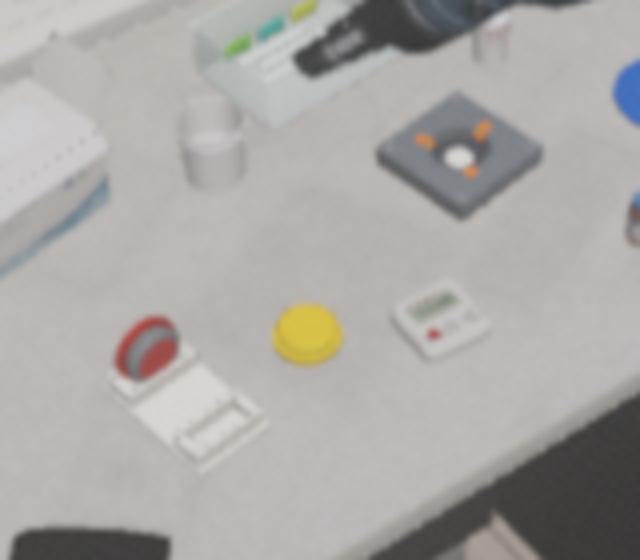

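The wrist ran near its joint limits (j6 0.07, j7 -2.83), so an outward tilt doesn't work here. I identify the kinematics to pick a better tilt direction.

Run:
```python
from h import *
import itertools
S=[(np.array([ 1.15322639,0.38385906,0.04385733,1.59960553,-0.01788815,1.16118872,-0.04988871]),np.array([ 0.20401885,-0.61619261,0.24685731]),R.from_quat([ 9.87238867e-01,1.59240824e-01,-2.92933772e-04,-1.30139963e-03]))]
s=bot.state(); S.append((s['joint_pos'],s['tool_pos'],R.from_quat(s['tool_rot']))); print(s['joint_pos'])
for sg in itertools.product([1,-1],repeat=7):
    e=[]
    ors=[]
    for q,p,r in S:
        a=q*np.array(sg)
        M=R.from_euler('ZYZYZYZ'[0:1],a[0])
        for ax,v in zip('yzyzyz',a[1:]): M=M*R.from_euler(ax,v)
        ors.append(M)
    # left/right const: r_i = C * M_i * D ; with C=Rz, D=Rz
    from scipy.optimize import least_squares
    f=lambda x:np.concatenate([(R.from_euler('z',x[0])*m*R.from_euler('z',x[1])*r.inv()).as_rotvec() for m,(q,p,r) in zip(ors,S)])
    b=min((least_squares(f,[u,v]) for u in (0,3.14) for v in (0,1.57,3.14,-1.57)),key=lambda o:o.cost)
    if b.cost<0.02: print(sg,b.cost,b.x)
```

```text
[-0.0098  0.0194 -0.258   2.3358  1.1754  0.0736 -2.8345]
(-1, 1, -1, 1, -1, 1, -1) 5.720648257247584e-18 [ 0.     -4.7124]
(-1, -1, -1, -1, -1, -1, -1) 5.720648241781746e-18 [-3.1416 -1.5708]
```

Run:
```python
from h import *
from scipy.optimize import least_squares
import pickle
S=[(np.array([ 1.15322639,0.38385906,0.04385733,1.59960553,-0.01788815,1.16118872,-0.04988871]),np.array([ 0.20401885,-0.61619261,0.24685731]))]
s=bot.state(); S.append((s['joint_pos'],s['tool_pos'])); pickle.dump(S,open('S.pkl','wb'))
ry=lambda a:R.from_euler('y',a); rz=lambda a:R.from_euler('z',a)
def fk(x,q):
    h,d1,d2,d3,x1=x; 
    v=np.array([0,0,d3]); v=rz(-q[4]).apply(ry(q[5]).apply(v))+[x1,0,d2]
    v=rz(-q[2]).apply(ry(q[3]).apply(v))+[-x1,0,d1]
    return rz(-q[0]).apply(ry(q[1]).apply(v))+[0,0,h]
for fixed in (0,1):
    g=(lambda x:np.concatenate([fk(np.r_[x[:4],x[4]*fixed],q)-p for q,p in S]))
    o=least_squares(g,[.33,.4,.4,.25,0.0]); print(o.x,o.fun*1000)
```

```text
[0.2881 0.5031 0.5009 0.3088 0.    ] [37.9323 16.7825 -1.7221 -7.6612 39.4803  1.7222]
[ 0.0825  0.2997  0.3383  0.068  -0.1692] [44.3659 19.2713  1.5653 -1.5368 12.297  -1.5653]
```

Run:
```python
from h import *
goal([0.50,0.12,0.20],down(np.radians(7.4)))
goal([0.50,0.12,0.20],down(np.radians(100)))
goal([0.50,0.12,0.20],down(np.radians(-80)))
```

```text
goal [-0.055  -0.0371 -0.0347] [-0.0267 -0.7601  0.0193] rows>= 4.1
goal [-0.055  -0.0371 -0.0347] [ 0.5892 -0.6041 -1.5113] rows>= 9.3
goal [-0.055  -0.0371 -0.0347] [-0.6001 -0.5854  1.4642] rows>= 9.0
```

Request:
play_rows([
  [40,-0.014,-0.009,-0.009,-0.006,-0.19,0.005],
  [40,-0.028,-0.018,-0.018,-0.013,-0.38,0.01],
  [40,-0.042,-0.028,-0.027,-0.02,-0.57,0.015],
  [40,-0.055,-0.037,-0.035,-0.027,-0.76,0.019],
  [40,-0.055,-0.037,-0.035,-0.027,-0.76,0.019],
  [40,-0.055,-0.037,-0.035,-0.027,-0.76,0.019],
  [40,-0.055,-0.037,-0.035,-0.027,-0.76,0.019],
])

```text
clock: 10.1
tool_pos: [0.5015, 0.1199, 0.199]
tool_rot: [0.998, 0.064, -0.0, -0.0]
wrist_force: [-0.0, 0.3, -0.6]
finger_gap: 0.619
```

```bash
cat > fit.py <<'E'
from h import *
from scipy.optimize import least_squares
import pickle
S=pickle.load(open('S.pkl','rb'))
s=bot.state()
if np.linalg.norm(S[-1][0]-s['joint_pos'])>.05: S.append((s['joint_pos'],s['tool_pos'])); pickle.dump(S,open('S.pkl','wb'))
print(s['joint_pos']); rep()
ry=lambda a:R.from_euler('y',a); rz=lambda a:R.from_euler('z',a)
def fk(x,q):
    h,d1,d2,d3,x1,y1,y2,y3=x
    v=np.array([0,0,d3]); v=rz(-q[4]).apply(ry(q[5]).apply(v)+[0,y3,0])+[x1*0,0,d2]
    v=rz(-q[2]).apply(ry(q[3]).apply(v)+[0,y2,0])+[x1,0,d1]
    return rz(-q[0]).apply(ry(q[1]).apply(v)+[0,y1,0])+[0,0,h]
def fkR(q):
    a=q*np.array([-1,1]*3+[-1]); M=rz(a[0])
    for ax,v in zip('yzyzyz',a[1:]): M=M*R.from_euler(ax,v)
    return M*rz(np.pi/2)
g=lambda x:np.concatenate([np.concatenate([fk(x,q)-p for q,p in S])]+[0.003*(x-np.array([.33,.45,.45,.3,0,0,0,0]))])
o=least_squares(g,[.33,.4,.4,.25,0,0,0,0]); X=o.x
if __name__=='__main__': print(X,o.fun[:-8]*1000)
E
python3 fit.py
```

```text
[-0.0277  0.2032 -0.3162  1.9524  0.0745  0.9977 -1.8212]
t 10.1 pos [0.5015 0.1199 0.199 ] yaw 7.3324203807349075 z [-0.0008 -0.     -1.    ] F [-0.035   0.3214 -0.5811] gap 0.6189899999815437
[ 0.3005  0.4911  0.5066  0.3063  0.0001 -0.0214 -0.0195 -0.0004] [-0.0007  0.0022 -0.0042  0.0021  0.0029 -0.0056  0.0004 -0.0029  0.01  ]
```

The model fits to 0.01 mm. Now I check by IK which tilt directions are reachable.

```bash
cat > ik.py <<'E'
from fit import *
LO=np.array([-2.61,-.41,-1.48,0,-1.57,.05,-2.85]);HI=np.array([2.61,2.15,1.57,2.5,4.71,1.97,2.85])
def ik(q0,pos,rot,w=.01):
    f=lambda q:np.r_[(fk(X,q)-pos)*10,(fkR(q)*rot.inv()).as_rotvec()*3,w*(q-q0)]
    o=least_squares(f,np.clip(q0,LO+.02,HI-.02),bounds=(LO+.01,HI-.01)); q=o.x
    return q,np.linalg.norm(fk(X,q)-pos)*1000,np.degrees((fkR(q)*rot.inv()).magnitude())
def path(q,targets):
    # incremental
    for pos,rot in targets:
        q,a,b=ik(q,np.array(pos),rot,.003)
        m=np.min(np.minimum(q-LO,HI-q)); print(np.round(q,2),'err',round(a,2),round(b,2),'margin',round(m,2),int(np.argmin(np.minimum(q-LO,HI-q))))
    return q
E
python3 - <<'E'
from ik import *
q=bot.state()['joint_pos']
for pos in ([.57,.11],[.6,.1]):
  for yaw in (100,70,45,-80,-40,190):
    print(pos,yaw)
    n=6; y0=7.4; q1=q
    import io,contextlib
    with contextlib.redirect_stdout(io.StringIO()):
        q1=path(q1,[((.5+(pos[0]-.5)*t,.12+(pos[1]-.12)*t,.2),down(np.radians(y0+(yaw-y0)*t))) for t in np.linspace(.1,1,10)])
        q1=path(q1,[((*pos,.2),down(np.radians(yaw),np.radians(50*t))) for t in np.linspace(.1,1,10)])
    path(q1,[((*pos,.2),down(np.radians(yaw),np.radians(50))),((*pos,.1),down(np.radians(yaw),np.radians(50))),((*pos,.031),down(np.radians(yaw),np.radians(50)))])
E
```

```text
[-0.0277  0.2032 -0.3162  1.9524  0.0745  0.9977 -1.8212]
t 10.1 pos [0.5015 0.1199 0.199 ] yaw 7.3324203807349075 z [-0.0008 -0.     -1.    ] F [-0.035   0.3214 -0.5811] gap 0.6189899999815437
[0.57, 0.11] 100
[ 0.69  0.63 -0.73  1.75 -0.49  1.15  0.46] err 0.0 0.0 margin 0.75 2
[ 0.66  0.78 -0.68  1.77 -0.45  1.01  0.54] err 0.0 0.0 margin 0.73 3
[ 0.63  0.9  -0.65  1.76 -0.42  0.93  0.6 ] err 0.0 0.0 margin 0.74 3
[0.57, 0.11] 70
[ 0.82  0.44 -0.78  2.04 -0.85  0.75  0.41] err 0.0 0.0 margin 0.46 3
[ 0.8   0.65 -0.76  2.06 -0.85  0.58  0.56] err 0.0 0.0 margin 0.44 3
[ 0.79  0.81 -0.75  2.05 -0.85  0.48  0.67] err 0.0 0.0 margin 0.43 5
[0.57, 0.11] 45
[ 0.82  0.26 -0.83  2.25 -1.38  0.43  0.5 ] err 0.0 0.0 margin 0.19 4
[ 1.05  0.75 -1.13  2.25 -1.56  0.06  1.01] err 2.95 1.15 margin 0.01 5
[ 0.99  0.9  -1.02  2.2  -1.56  0.06  1.14] err 10.63 4.32 margin 0.01 5
[0.57, 0.11] -80
[-1.52  1.35  1.56  1.81 -0.54  1.19 -2.84] err 5.52 2.55 margin 0.01 2
[-1.52  1.6   1.54  1.82 -0.78  1.2  -2.84] err 0.0 0.0 margin 0.01 6
[-1.53  1.75  1.52  1.81 -0.93  1.21 -2.84] err 0.0 0.0 margin 
[... 1115 characters left out ...]
03 2.97 margin 0.01 5
[0.6, 0.1] -80
[-1.46  1.36  1.56  1.75 -0.55  1.19 -2.84] err 3.01 1.53 margin 0.01 2
[-1.46  1.59  1.54  1.77 -0.77  1.18 -2.84] err 0.0 0.0 margin 0.01 6
[-1.46  1.73  1.51  1.76 -0.92  1.19 -2.84] err 0.0 0.0 margin 0.01 6
[0.6, 0.1] -40
[-1.67  0.83  1.36  2.14  0.02  0.43 -2.84] err 0.0 0.0 margin 0.01 6
[-1.57  1.01  1.19  2.16 -0.16  0.28 -2.84] err 0.0 0.0 margin 0.01 6
[-1.52  1.13  1.08  2.14 -0.29  0.2  -2.84] err 0.0 0.0 margin 0.01 6
[0.6, 0.1] 190
[-0.28  0.87  0.12  1.16 -0.09  1.96  1.58] err 6.54 1.96 margin 0.01 5
[-0.28  1.    0.11  1.14 -0.1   1.88  1.58] err 0.0 0.0 margin 0.09 5
[-0.27  1.09  0.1   1.13 -0.1   1.8   1.59] err 0.0 0.0 margin 0.17 5
```

A sideways tilt (yaw 100°, toward +y) has ample margins. I yaw first.

Request:
play_rows([
  [40,0.01,0.002,0,0,0,-0.18],
  [40,0.02,0.005,0,0,0,-0.36],
  [40,0.03,0.007,0,0,0,-0.54],
  [40,0.04,0.01,0,0,0,-0.72],
  [40,0.05,0.012,0.01,0,0,-0.9],
  [40,0.06,0.015,0.02,0,0,-1.08],
  [40,0.07,0.018,0.03,0,0,-1.26],
  [40,0.077,0.02,0.04,0,0,-1.44],
  [40,0.077,0.02,0.04,0,0,-1.617],
  [40,0.077,0.02,0.04,0,0,-1.617],
])

```text
clock: 11.35
tool_pos: [0.5786, 0.1098, 0.1575]
tool_rot: [0.643, 0.766, -0.001, -0.001]
wrist_force: [0.2, 0.2, -0.7]
finger_gap: 0.617
```

Run:
```python
from h import *
rep(); print(bot.state()['joint_pos'])
for a in (10,20,30,40,50): goal([0.58,0.11,0.13],down(np.radians(100),np.radians(a)))
```

```text
t 11.35 pos [0.5786 0.1098 0.1575] yaw 99.90557742311218 z [-0.0027 -0.001  -1.    ] F [ 0.2311  0.2489 -0.7189] gap 0.6171755757106485
[ 0.1646  0.4187 -0.5137  1.8037  0.2424  0.9847 -0.2749]
goal [-0.      0.0015  0.0275] [-0.0026  0.1751 -0.0019] rows>= 0.9
goal [-0.      0.0015  0.0275] [-0.0025  0.3496 -0.0021] rows>= 1.9
goal [-0.      0.0015  0.0275] [-0.0023  0.5241 -0.0023] rows>= 2.8
goal [-0.      0.0015  0.0275] [-0.0021  0.6987 -0.0026] rows>= 3.7
goal [-0.      0.0015  0.0275] [-0.0019  0.8732 -0.0028] rows>= 4.7
```

Request:
play_rows([
  [40,0,0.001,0.01,-0.002,0.17,-0.002],
  [40,0,0.0015,0.02,-0.002,0.34,-0.002],
  [40,0,0.0015,0.0275,-0.002,0.51,-0.002],
  [40,0,0.0015,0.0275,-0.002,0.68,-0.003],
  [40,0,0.0015,0.0275,-0.002,0.85,-0.003],
  [40,0,0.0015,0.0275,-0.002,0.873,-0.003],
  [40,0,0.0015,0.0275,-0.002,0.873,-0.003],
  [40,0,0.0015,0.0275,-0.002,0.873,-0.003],
])

```text
clock: 12.35
tool_pos: [0.5796, 0.1126, 0.1316]
tool_rot: [0.581, 0.696, 0.271, -0.323]
wrist_force: [-0.1, 0.9, 0.1]
finger_gap: 0.617
```

Run:
```python
from h import *
rep(); print(bot.state()['joint_pos']); i=cams.camera_info('wrist')
im,d=cams.snapshot('wrist'); cv2.imwrite('pics/w8.png',im)
im,_=cams.snapshot('scene'); cv2.imwrite('pics/s8.png',cv2.resize(im[150:290,150:310],None,fx=4,fy=4,interpolation=2))
_,p,r=tool()
goal([0.58,0.11,0.031],down(np.radians(100),np.radians(50)))
```

```text
t 12.35 pos [0.5796 0.1126 0.1316] yaw 100.36133264563259 z [-0.1346  0.7526 -0.6446] F [-0.0516  0.9313  0.0644] gap 0.6171818809721754
[ 0.7143  0.7822 -0.7851  1.7407 -0.3761  1.0407  0.4501]
goal [-0.0783 -0.0004  0.0631] [-0.0015  0.0023  0.0043] rows>= 1.6
```

View pics/w8.png

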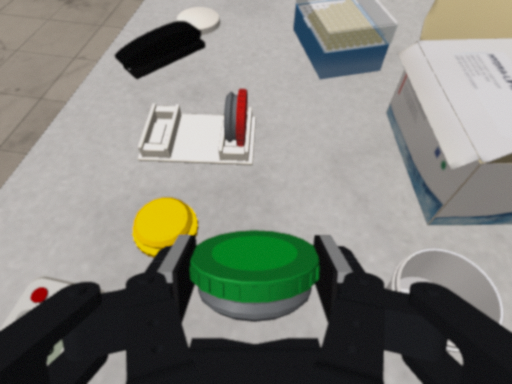

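View pics/s8.png

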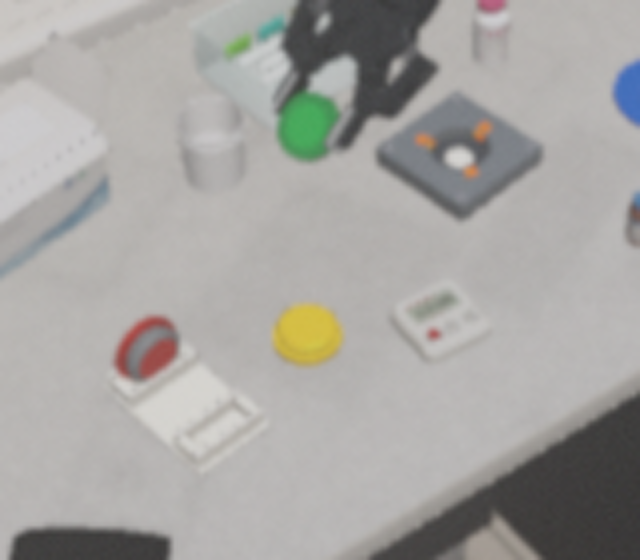

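The filter is held with the collar facing up and forward; cup and yellow look-alike are clear of the fingers. I lower it.

Request:
play_rows([
  [40,-0.02,-0.004,0.015,0,0,0],
  [40,-0.04,-0.008,0.032,0,0.002,0.004],
  [40,-0.06,-0.008,0.047,0,0.002,0.004],
  [40,-0.072,-0.008,0.058,0,0.002,0.004],
  [40,-0.0755,-0.008,0.061,0,0.002,0.004],
  [40,-0.0755,-0.008,0.061,0,0.002,0.004],
])

```text
clock: 13.2
tool_pos: [0.5726, 0.1092, 0.0346]
tool_rot: [0.582, 0.695, 0.271, -0.324]
wrist_force: [0.3, -0.1, -0.4]
finger_gap: 0.616
```

Run:
```python
from h import *
rep(); _,p,r=tool()
goal([p[0],p[1],0.031],r)
```

```text
t 13.2 pos [0.5726 0.1092 0.0346] yaw 100.04241502815408 z [-0.1346  0.7542 -0.6427] F [ 0.3488 -0.0783 -0.3828] gap 0.6155608929915326
goal [-0.0028  0.      0.0023] [0. 0. 0.] rows>= 0.1
```

Request:
play_rows([
  [40,-0.0025,0,0.002,0,0,0],
  [40,-0.003,0,0.0025,0,0,0],
  [40,-0.003,0,0.0025,0,0,0],
])

```text
clock: 13.58
tool_pos: [0.5728, 0.1092, 0.031]
tool_rot: [0.582, 0.695, 0.271, -0.324]
wrist_force: [0.0, -0.3, -0.9]
finger_gap: 0.621
```

Request:
play_rows([
  [40,-0.001,0,0.001,0,0,0],
  [40,-0.0015,0,0.0012,0,0,0],
  [40,-0.0015,0,0.0012,0,0,0],
])

```text
clock: 13.95
tool_pos: [0.5729, 0.1093, 0.0306]
tool_rot: [0.582, 0.695, 0.272, -0.325]
wrist_force: [-2.2, -2.5, 6.4]
finger_gap: 0.617
```

Contact (+6 N). I open.

Request:
play_rows([
  [75,0,0,0,0,0,0],
  [100,0,0,0,0,0,0],
  [100,0,0,0,0,0,0],
  [100,0,0,0,0,0,0],
])

```text
clock: 14.45
tool_pos: [0.5728, 0.1093, 0.0305]
tool_rot: [0.582, 0.695, 0.272, -0.325]
wrist_force: [-0.1, 0.3, -0.3]
finger_gap: 1.002
```

Run:
```python
from h import *
rep()
im,d=cams.snapshot('wrist'); cv2.imwrite('pics/w9.png',im)
im,_=cams.snapshot('scene'); cv2.imwrite('pics/s9.png',cv2.resize(im[150:290,150:310],None,fx=4,fy=4,interpolation=2))
```

```text
t 14.45 pos [0.5728 0.1093 0.0305] yaw 100.10993313681215 z [-0.1352  0.7552 -0.6414] F [-0.0987  0.2611 -0.3248] gap 1.0017960245168227
```

View pics/w9.png

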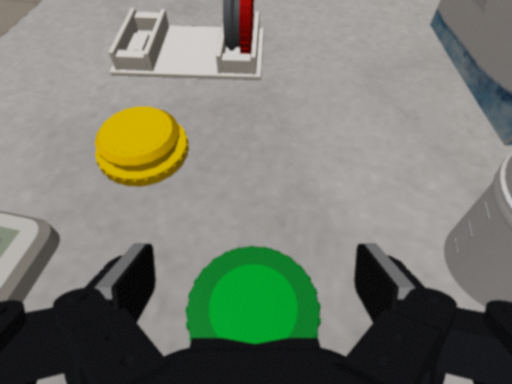

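View pics/s9.png

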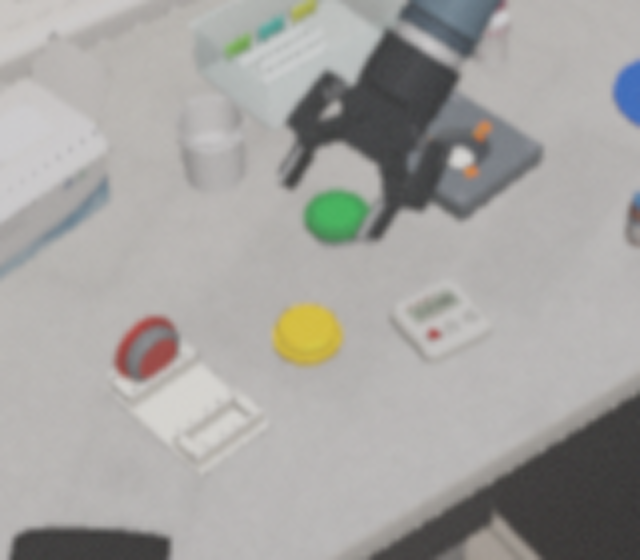

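It lies flat, green face up. I rise and straighten the tool.

Run:
```python
from h import *
_,p,r=tool(); goal([p[0],p[1],p[2]+.08],r)
goal([0.573,0.12,0.17],down(np.radians(100)))
```

```text
goal [ 0.0614 -0.     -0.0513] [0. 0. 0.] rows>= 1.3
goal [ 0.1138  0.002  -0.0814] [-0.0013 -0.8746  0.002 ] rows>= 4.7
```

Request:
play_rows([
  [100,0.031,0,-0.026,0,0,0],
  [100,0.061,0,-0.051,0,0,0],
  [100,0.074,0,-0.06,0,-0.17,0],
  [100,0.087,0.001,-0.067,0,-0.34,0],
  [100,0.1,0.002,-0.075,0,-0.52,0.001],
  [100,0.114,0.002,-0.081,-0.001,-0.7,0.002],
  [100,0.114,0.002,-0.081,-0.001,-0.875,0.002],
  [100,0.114,0.002,-0.081,-0.001,-0.875,0.002],
  [100,0.114,0.002,-0.081,-0.001,-0.875,0.002],
  [100,0.114,0.002,-0.081,-0.001,-0.875,0.002],
])

```text
clock: 15.8
tool_pos: [0.5731, 0.117, 0.1687]
tool_rot: [0.645, 0.764, -0.001, -0.001]
wrist_force: [0.5, 0.4, 0.7]
finger_gap: 0.998
```

```bash
cat > grn.py <<'E'
from h import *
def green(save=None):
    i=cams.camera_info('wrist'); im,d=cams.snapshot('wrist')
    if save: cv2.imwrite(save,im)
    P,uv=pts(i,d,d>0); hsv=cv2.cvtColor(im,cv2.COLOR_BGR2HSV)[uv[:,1],uv[:,0]]
    m=(abs(hsv[:,0].astype(int)-60)<20)&(hsv[:,1]>90)&(np.hypot(P[:,0]-.57,P[:,1]-.04)<.2)&(P[:,2]<.1)
    Q=P[m]; zt=np.median(Q[:,2]); t=Q[Q[:,2]>zt-.002]
    c,rad=cv2.minEnclosingCircle(t[:,:2].astype(np.float32)*1000); 
    A=np.c_[t[:,:2],np.ones(len(t))]; pl=np.linalg.lstsq(A,t[:,2],rcond=None)[0]
    ext=(np.percentile(t,.5,axis=0)+np.percentile(t,99.5,axis=0))/2
    print('green',c,'r',rad,'ext',ext,'z',zt,'mean',t.mean(0),'slope',pl[:2],len(t)); return c
E
python3 - <<'E'
from grn import *
rep(); green('pics/w10.png'); rep()
E
```

```text
t 15.8 pos [0.5731 0.117  0.1687] yaw 99.703640938945 z [-0.0026 -0.0006 -1.    ] F [0.5332 0.4374 0.7109] gap 0.9984319195598961
green (572.5316162109375, 97.26327514648438) r 28.091012954711914 ext [0.5725 0.0974 0.02  ] z 0.02002346909062801 mean [0.5724 0.0978 0.02  ] slope [-0.0006 -0.0019] 3076
t 15.85 pos [0.5731 0.1171 0.1688] yaw 99.70116381770548 z [-0.0023 -0.0005 -1.    ] F [0.1257 0.2481 0.2767] gap 1.0011472733906297
```

View pics/w10.png

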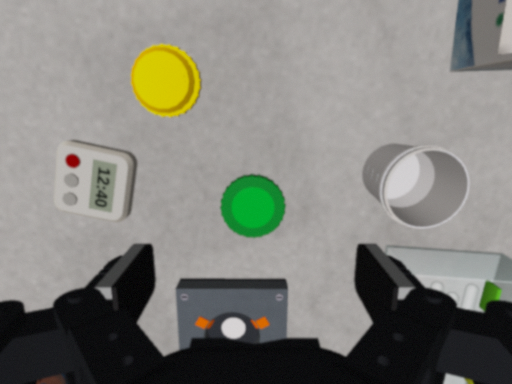

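The filter lies flat at (0.5725,0.0973), collar face at 20.0 mm. I take it by the collar.

Run:
```python
from h import *
goal([0.5725,0.0973,0.06],down(np.radians(99.7)));goal([0.5725,0.0973,0.025],down(np.radians(99.7)))
```

```text
goal [-0.0194 -0.0037  0.1088] [-0.0024  0.0001  0.    ] rows>= 1.8
goal [-0.0194 -0.0036  0.1438] [-0.0024  0.0001  0.    ] rows>= 2.3
```

Request:
play_rows([
  [100,-0.0194,-0.0037,0.04,-0.002,0,0],
  [100,-0.0194,-0.0037,0.08,-0.002,0,0],
  [100,-0.0194,-0.0037,0.12,-0.002,0,0],
  [100,-0.0194,-0.0036,0.1438,-0.002,0,0],
  [100,-0.0194,-0.0036,0.1438,-0.002,0,0],
  [100,-0.0194,-0.0036,0.1438,-0.002,0,0],
])

```text
clock: 16.6
tool_pos: [0.5735, 0.0964, 0.0257]
tool_rot: [0.646, 0.764, 0.0, 0.0]
wrist_force: [0.8, 0.6, 0.0]
finger_gap: 1.003
```

Run:
```python
from h import *
rep(); im,d=cams.snapshot('wrist'); cv2.imwrite('pics/w11.png',im)
goal([0.5725,0.0973,0.025],down(np.radians(99.7)))
```

```text
t 16.6 pos [0.5735 0.0964 0.0257] yaw 99.57886718162969 z [ 0.0007  0.0003 -1.    ] F [0.7885 0.5876 0.0459] gap 1.0029491158063466
goal [ 0.0007 -0.0013  0.0012] [ 0.002  -0.0001 -0.0016] rows>= 0.0
```

View pics/w11.png

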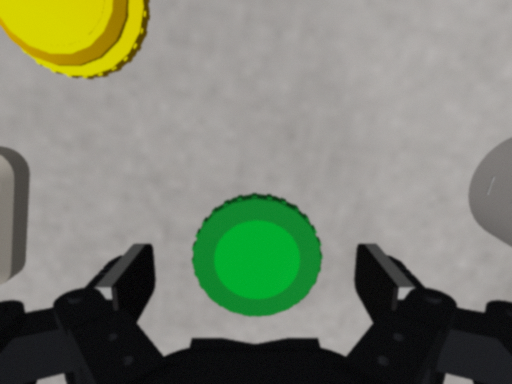

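The collar (257,255) is centred between the fingers. I close and lift.

Request:
play_rows([
  [55,0.0007,-0.001,0.001,0,0,0],
  [55,0.0007,-0.001,0.001,0,0,0],
  [55,0.0007,-0.001,0.001,0,0,0],
  [40,0.0007,-0.001,0.001,0,0,0],
  [40,0.0007,-0.001,0.001,0,0,0],
  [40,0.0007,-0.001,0.001,0,0,0],
])

```text
clock: 17.4
tool_pos: [0.5742, 0.0976, 0.0272]
tool_rot: [0.645, 0.764, 0.002, 0.002]
wrist_force: [0.2, -0.4, 5.9]
finger_gap: 0.618
```

Request:
play_rows([
  [40,0,0,-0.02,0,0,0],
  [40,0,0,-0.05,0,0,0],
  [40,0,0,-0.08,0,0,0],
  [40,0,0,-0.08,0,0,0],
  [40,0,0,-0.08,0,0,0],
])

```text
clock: 18.02
tool_pos: [0.5735, 0.0975, 0.1074]
tool_rot: [0.645, 0.764, 0.002, 0.002]
wrist_force: [0.1, -0.3, -1.1]
finger_gap: 0.611
```

```bash
cat > held.py <<'E'
from h import *
def held(save):
    i=cams.camera_info('wrist'); _,p,r=tool(); im,d=cams.snapshot('wrist'); cv2.imwrite(save,im)
    P,uv=pts(i,d,d>0); hsv=cv2.cvtColor(im,cv2.COLOR_BGR2HSV)[uv[:,1],uv[:,0]]; T=r.inv().apply(P-p)
    m=(abs(hsv[:,0].astype(int)-60)<20)&(hsv[:,1]>90)&(abs(T[:,0])<.045)&(abs(T[:,1])<.045)&(abs(T[:,2])<.045)
    Q=T[m]; zt=np.median(Q[:,2]); t=Q[abs(Q[:,2]-zt)<.002]
    pl=np.linalg.lstsq(np.c_[t[:,:2],np.ones(len(t))],t[:,2],rcond=None)[0]
    ext=(np.percentile(t,.5,axis=0)+np.percentile(t,99.5,axis=0))/2
    c,rad=cv2.minEnclosingCircle(t[:,:2].astype(np.float32)*1000)
    print('held tool-frame centre ext',ext,'circle',c,rad,'face z',zt,'slope',pl[:2],len(t)); return ext,zt
E
python3 - <<'E'
from held import *
rep(); held('pics/w12.png'); rep()
E
```

```text
t 18.02 pos [0.5735 0.0975 0.1074] yaw 99.6158864017998 z [ 0.0047  0.     -1.    ] F [ 0.063  -0.2949 -1.1367] gap 0.6111203157598859
held tool-frame centre ext [ 0.0001 -0.0017  0.0073] circle (-0.24450992047786713, -1.9778200387954712) 28.73127555847168 face z 0.007271460242108599 slope [0.0012 0.004 ] 11561
t 18.07 pos [0.5729 0.0973 0.1066] yaw 99.61515779802025 z [ 0.0032 -0.0002 -1.    ] F [ 0.3836  0.6912 -0.7759] gap 0.611563421639495
```

View pics/w12.png

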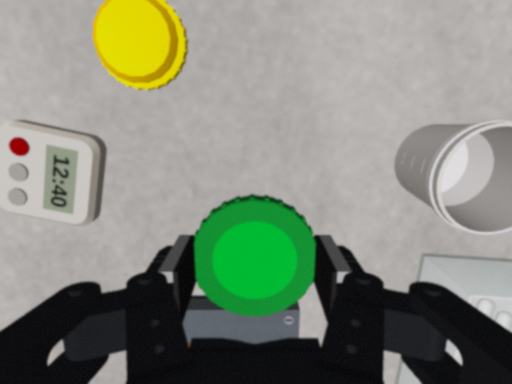

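The filter is held level, but the wrist camera puts it 1.7 mm off in tool y, likely calibration bias. I look at the holder again with this same tool yaw so the bias cancels.

Request:
play_rows([
  [40,-0.05,0,-0.03,0,0,0],
  [40,-0.1,0.02,-0.04,0,0,0],
  [40,-0.155,0.03,-0.04,0,0,0],
  [40,-0.21,0.04,-0.04,0,0,0],
  [40,-0.225,0.04,-0.04,0,0,0],
  [40,-0.225,0.04,-0.04,0,0,0],
  [40,-0.225,0.04,-0.04,0,0,0],
  [40,-0.225,0.04,-0.04,0,0,0],
])

```text
clock: 19.08
tool_pos: [0.6495, -0.1144, 0.1467]
tool_rot: [0.644, 0.765, 0.001, 0.001]
wrist_force: [-0.2, 0.4, -1.7]
finger_gap: 0.609
```

```bash
cat > hold.py <<'E'
from h import *
def holder(save):
    i=cams.camera_info('wrist'); _,p,r=tool(); im,d=cams.snapshot('wrist'); cv2.imwrite(save,im)
    P,uv=pts(i,d,d>0); q=np.hypot(P[:,0]-.575,P[:,1]+.035)
    m=(abs(P[:,2]-.02)<.003)&(q<.085); print('holder',cv2.minAreaRect(P[m][:,:2].astype(np.float32)*1000))
    m=(P[:,2]<.013)&(P[:,2]>.001)&(q<.04); print('recess',cv2.minEnclosingCircle(P[m][:,:2].astype(np.float32)*1000),m.sum())
E
python3 - <<'E'
from held import *
from hold import holder
rep(); held('pics/w13.png'); rep(); holder('pics/w13.png')
E
```

```text
t 19.07 pos [ 0.6495 -0.1144  0.1467] yaw 99.86943131728142 z [ 0.0026  0.0014 -1.    ] F [-0.1536  0.389  -1.6852] gap 0.6092254904830794
held tool-frame centre ext [ 0.0003 -0.0017  0.0074] circle (-0.19039855897426605, -2.010225534439087) 28.49567985534668 face z 0.007321482779274861 slope [0.0017 0.0043] 11540
t 19.12 pos [ 0.6496 -0.1149  0.1469] yaw 99.84107446113659 z [ 0.0029  0.001  -1.    ] F [-0.2594  0.3063 -0.6891] gap 0.6145119806365831
holder ((575.4486083984375, -39.65861892700195), (104.19342041015625, 95.27448272705078), 9.436783790588379)
recess ((574.3424682617188, -34.54347610473633), 26.584115982055664) 4154
```

View pics/w13.png

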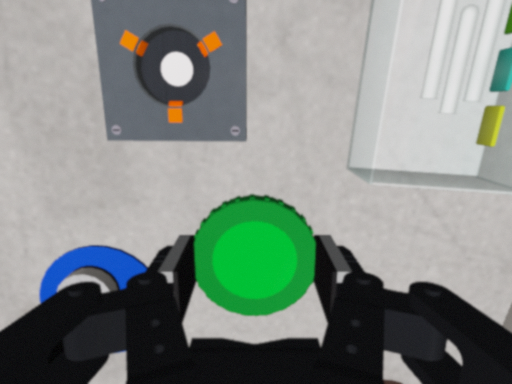

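The recess reads (0.5743,-0.0345) from here too. Relative to the camera-measured filter centre, the TCP target is (0.576,-0.0345).

Run:
```python
from h import *
i=cams.camera_info('wrist'); _,p,r=tool(); Rm=cv2.Rodrigues(i['rvec'])[0]
print('cam in tool',r.inv().apply(-Rm.T@i['tvec']-p))
rep(); o=down(np.radians(99.7)); goal([.576,-.0345,.12],o);goal([.576,-.0345,.06],o);goal([.576,-.0345,.046],o)
```

```text
cam in tool [ 0.0653 -0.0017 -0.1255]
t 19.18 pos [ 0.6498 -0.1156  0.147 ] yaw 99.7957523043473 z [ 0.0032  0.0005 -1.    ] F [ 0.5533 -0.3182 -0.0143] gap 0.6164947428834667
goal [ 0.0924 -0.059   0.0268] [0.0032 0.     0.0017] rows>= 1.8
goal [ 0.0924 -0.0592  0.0868] [0.0032 0.     0.0017] rows>= 2.2
goal [ 0.0924 -0.0592  0.1008] [0.0032 0.     0.0017] rows>= 2.4
```

The camera's apparent mount shift between two yaws shows a constant world bias of -1.7 mm in x. True positions: recess (0.5762,-0.0345), pusher (0.5233,-0.2325). I go there.

Request:
play_rows([
  [40,0.045,-0.03,0.015,0.003,0,0.002],
  [40,0.0924,-0.059,0.03,0.003,0,0.002],
  [40,0.0924,-0.059,0.05,0.003,0,0.002],
  [40,0.0924,-0.0592,0.075,0.003,0,0.002],
  [40,0.0924,-0.0592,0.087,0.003,0,0.002],
  [40,0.0924,-0.0592,0.087,0.003,0,0.002],
  [40,0.0924,-0.0592,0.087,0.003,0,0.002],
  [40,0.0924,-0.0592,0.087,0.003,0,0.002],
])

```text
clock: 20.18
tool_pos: [0.577, -0.0347, 0.0609]
tool_rot: [0.645, 0.764, 0.001, 0.001]
wrist_force: [0.5, -0.1, -0.3]
finger_gap: 0.616
```

Run:
```python
from h import *
rep(); o=down(np.radians(99.7)); goal([.5762,-.0345,.046],o);goal([.5762,-.0345,.0415],o)
```

```text
t 20.18 pos [ 0.577  -0.0347  0.0609] yaw 99.66482114235902 z [ 0.0023 -0.0001 -1.    ] F [ 0.5466 -0.1378 -0.3112] gap 0.6160722301485392
goal [ 0.0003 -0.0008  0.0149] [ 0.0022  0.0004 -0.0006] rows>= 0.2
goal [ 0.0003 -0.0008  0.0194] [ 0.0022  0.0004 -0.0006] rows>= 0.3
```

Request:
play_rows([
  [40,0.0003,-0.0008,0.006,0.002,0,0],
  [40,0.0003,-0.0008,0.012,0.002,0,0],
  [40,0.0003,-0.0008,0.016,0.002,0,0],
  [40,0.0003,-0.0008,0.0175,0.002,0,0],
  [40,0.0003,-0.0008,0.0175,0.002,0,0],
])

```text
clock: 20.8
tool_pos: [0.5761, -0.0344, 0.0431]
tool_rot: [0.645, 0.764, -0.0, 0.0]
wrist_force: [0.1, -0.9, -0.7]
finger_gap: 0.611
```

Request:
play_rows([
  [40,0,0,0.001,0,0,0],
  [40,0,0,0.0015,0,0,0],
  [40,0,0,0.0015,0,0,0],
])

```text
clock: 21.18
tool_pos: [0.5763, -0.0344, 0.0418]
tool_rot: [0.645, 0.764, 0.0, 0.0]
wrist_force: [0.4, 0.8, -0.5]
finger_gap: 0.611
```

Within 0.5 mm of rest. I let go and rise.

Request:
play_rows([
  [60,0,0,0.0005,0,0,0],
  [80,0,0,0,0,0,0],
  [100,0,0,0,0,0,0],
  [100,0,0,0,0,0,0],
  [100,0,0,-0.03,0,0,0],
  [100,0,0,-0.07,0,0,0],
  [100,0,0,-0.11,0,0,0],
  [100,-0.02,0,-0.13,0,0,0],
  [100,-0.04,0,-0.13,0,0,0],
  [100,-0.04,0,-0.13,0,0,0],
])

```text
clock: 22.42
tool_pos: [0.5821, -0.0772, 0.1704]
tool_rot: [0.647, 0.763, -0.001, -0.0]
wrist_force: [-0.6, -0.7, -0.7]
finger_gap: 1.003
```

Run:
```python
from grn import *
cams.snapshot('top'); rep(); green('pics/w14.png'); rep()
```

```text
t 22.48 pos [ 0.5817 -0.0752  0.17  ] yaw 99.49800551173901 z [-0.0029  0.     -1.    ] F [-0.2301  0.6157 -0.8096] gap 1.0011073443351728
green (574.8135375976562, -34.83290100097656) r 28.367704391479492 ext [ 0.5748 -0.0346  0.0343] z 0.03425701221437359 mean [ 0.5746 -0.0344  0.0343] slope [-0.0091 -0.0104] 3998
t 22.52 pos [ 0.5816 -0.0738  0.1699] yaw 99.61160206532853 z [-0.0032  0.0008 -1.    ] F [ 0.4035 -0.4916 -0.379 ] gap 1.0010815003715396
```

View pics/w14.png

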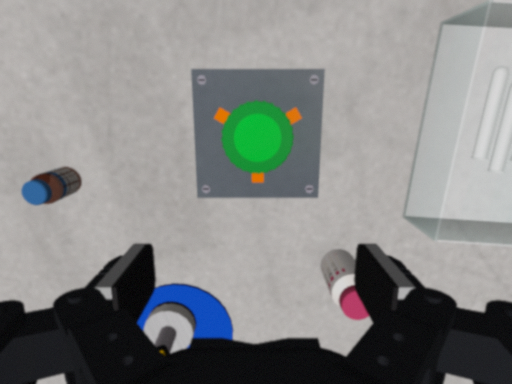

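The filter rests on the latches: collar face 34.3 mm (expected 34), centred and level. The picture shows it at (258,137) inside the three orange latches. Now the pusher.

Run:
```python
from h import *
o=down(np.radians(122.1)); goal([.5233,-.2325,.19],o);goal([.5233,-.2325,.085],o); print(bot.state()['joint_pos'])
```

```text
goal [-0.1467 -0.084  -0.0201] [-0.0027 -0.0019 -0.3925] rows>= 2.7
goal [-0.1469 -0.0837  0.0849] [-0.0027 -0.0019 -0.3925] rows>= 3.0
[ 0.4335  0.388  -0.4552  1.8034  0.1982  0.9986  0.067 ]
```

Request:
play_rows([
  [100,-0.04,-0.022,-0.03,0,0,-0.1],
  [100,-0.08,-0.045,-0.03,0,0,-0.2],
  [100,-0.12,-0.068,-0.02,-0.001,0,-0.3],
  [100,-0.1467,-0.084,-0.02,-0.003,-0.002,-0.3925],
  [100,-0.1467,-0.084,-0.02,-0.003,-0.002,-0.3925],
  [100,-0.1467,-0.084,-0.02,-0.003,-0.002,-0.3925],
  [100,-0.1467,-0.084,-0.02,-0.003,-0.002,-0.3925],
])

```text
clock: 23.4
tool_pos: [0.5242, -0.2298, 0.1897]
tool_rot: [0.482, 0.876, 0.001, -0.0]
wrist_force: [0.1, -1.0, -0.0]
finger_gap: 0.997
```

Run:
```python
from h import *
rep(); i=cams.camera_info('wrist'); im,d=cams.snapshot('wrist'); cv2.imwrite('pics/w15.png',im)
P,uv=pts(i,d,d>0); P[:,0]+=.0017
m=(P[:,2]>.113)&(P[:,2]<.13)&(np.hypot(P[:,0]-.523,P[:,1]+.2325)<.03); print('handle',cv2.minAreaRect(P[m][:,:2].astype(np.float32)*1000),m.sum(),np.median(P[m],0))
o=down(np.radians(122.1)); goal([.5233,-.2325,.085],o); print(bot.state()['joint_pos'])
```

```text
t 23.4 pos [ 0.5242 -0.2298  0.1897] yaw 122.30410926732283 z [ 0.0005  0.0014 -1.    ] F [ 0.0832 -1.0085 -0.005 ] gap 0.9971372833560643
handle ((523.243896484375, -233.12774658203125), (21.961559295654297, 22.434864044189453), 30.770652770996094) 1195 [ 0.5224 -0.2319  0.1197]
goal [-0.0016 -0.0022  0.1049] [ 0.001  -0.0005  0.0035] rows>= 1.7
[ 0.7341  0.3376 -0.4631  1.8233  0.1732  1.0205  0.7663]
```

View pics/w15.png

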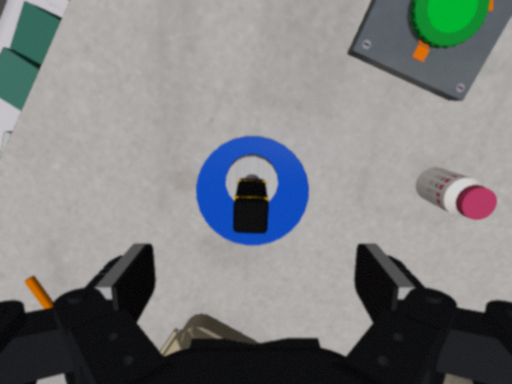

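The handle (251,205) is square to the jaws and centred. I descend, then close.

Request:
play_rows([
  [100,-0.0016,-0.0022,0.03,0.001,0,0.008],
  [100,-0.0016,-0.0022,0.07,0.001,0,0.012],
  [100,-0.0016,-0.0022,0.105,0.001,0,0.012],
  [100,-0.0016,-0.0022,0.105,0.001,0,0.012],
  [100,-0.0016,-0.0022,0.105,0.001,0,0.012],
])

```text
clock: 24.08
tool_pos: [0.5246, -0.232, 0.0861]
tool_rot: [0.487, 0.873, 0.0, 0.001]
wrist_force: [-0.1, -0.4, 0.0]
finger_gap: 0.998
```

Run:
```python
from h import *
rep(); goal([.5232,-.2328,.085],down(np.radians(121.5)))
im,d=cams.snapshot('wrist'); cv2.imwrite('pics/w16.png',im)
```

```text
t 24.07 pos [ 0.5246 -0.232   0.0861] yaw 121.67335185662162 z [ 0.0017  0.0001 -1.    ] F [-0.1499 -0.445   0.0363] gap 0.9982493421803231
goal [ 0.0001 -0.0016  0.0011] [0.0015 0.0009 0.003 ] rows>= 0.0
```

View pics/w16.png

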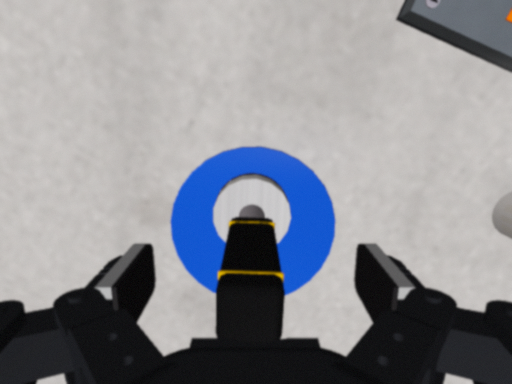

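Request:
play_rows([
  [60,0,-0.0016,0.001,0.0015,0,0.003],
  [35,0,-0.0016,0.001,0.0015,0,0.003],
  [22,0,-0.0016,0.001,0.0015,0,0.003],
  [10,0,-0.0016,0.001,0.0015,0,0.003],
  [5,0,-0.0016,0.001,0.0015,0,0.003],
  [5,0,-0.0016,0.001,0.0015,0,0.003],
  [5,0,-0.0016,0.001,0.0015,0,0.003],
  [5,0,-0.0016,0.001,0.0015,0,0.003],
])

```text
clock: 25.12
tool_pos: [0.5241, -0.2337, 0.0862]
tool_rot: [0.489, 0.872, -0.0, 0.002]
wrist_force: [0.3, -1.4, 4.7]
finger_gap: 0.254
```

Run:
```python
from h import *
rep()
im,d=cams.snapshot('wrist'); cv2.imwrite('pics/w17.png',im)
```

```text
t 25.12 pos [ 0.5241 -0.2337  0.0862] yaw 121.47229692060107 z [ 0.0026 -0.0021 -1.    ] F [ 0.3288 -1.4059  4.7024] gap 0.25394816024284506
```

View pics/w17.png

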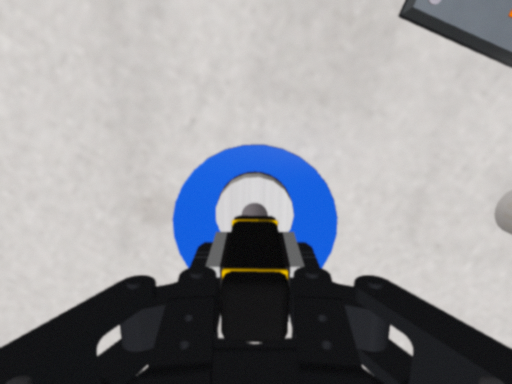

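The handle is gripped centrally. Lift.

Request:
play_rows([
  [5,0,0,-0.02,0,0,0],
  [5,0,0,-0.06,0,0,0],
  [5,0,0,-0.1,0,0,0],
  [5,0,0,-0.1,0,0,0],
  [5,0,0,-0.1,0,0,0],
])

```text
clock: 25.8
tool_pos: [0.5228, -0.233, 0.1856]
tool_rot: [0.489, 0.872, -0.0, 0.001]
wrist_force: [-0.6, -1.4, -1.1]
finger_gap: 0.251
```

Run:
```python
from h import *
rep(); i=cams.camera_info('wrist'); _,p,r=tool(); im,d=cams.snapshot('wrist'); cv2.imwrite('pics/w18.png',im)
P,uv=pts(i,d,d>0); P[:,0]+=.0017; T=r.inv().apply(P-p)
m=(T[:,2]>.05)&(T[:,2]<.09)&(np.hypot(T[:,0],T[:,1])<.04); t=T[m]; z=np.median(t[:,2]); t=t[abs(t[:,2]-z)<.004]
print('foot top in tool z',z,'centre',cv2.minEnclosingCircle(t[:,:2].astype(np.float32)*1000), 'slope',np.linalg.lstsq(np.c_[t[:,:2],np.ones(len(t))],t[:,2],rcond=None)[0],len(t))
o=down(np.radians(121.5)); goal([.5762,-.0345,.19],o); goal([.5762,-.0345,.122],o)
```

```text
t 25.8 pos [ 0.5228 -0.233   0.1856] yaw 121.48793371055955 z [ 0.0007 -0.0014 -1.    ] F [-0.5513 -1.4294 -1.0576] gap 0.2506766983497727
foot top in tool z 0.066281175487678 centre ((0.903689980506897, -0.2377401888370514), 23.941320419311523) slope [0.0094 0.0025 0.0662] 2716
goal [ 0.141   0.1495 -0.0055] [-0.001   0.0002 -0.0003] rows>= 3.3
goal [0.141  0.1496 0.0625] [-0.001   0.0002 -0.0003] rows>= 3.4
```

View pics/w18.png

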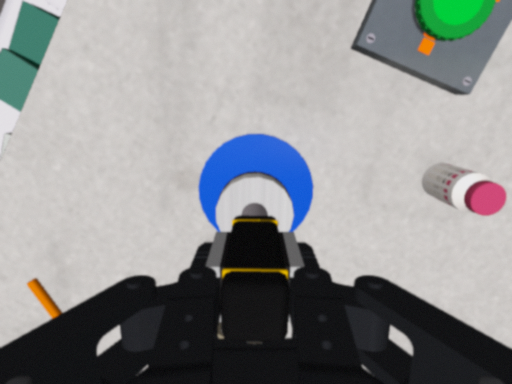

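The pusher hangs straight in the grip, its underside 82.3 mm below the TCP. I move over the filter.

Request:
play_rows([
  [5,0.035,0.037,-0.006,0,0,0],
  [5,0.07,0.075,-0.006,0,0,0],
  [5,0.105,0.112,-0.006,0,0,0],
  [5,0.14,0.1495,-0.006,-0.001,0,0],
  [5,0.14,0.1495,0.02,-0.001,0,0],
  [5,0.14,0.1495,0.045,-0.001,0,0],
  [5,0.14,0.1495,0.06,-0.001,0,0],
  [5,0.14,0.1495,0.06,-0.001,0,0],
  [5,0.14,0.1495,0.06,-0.001,0,0],
])

```text
clock: 26.98
tool_pos: [0.5771, -0.0355, 0.125]
tool_rot: [0.489, 0.872, 0.0, 0.0]
wrist_force: [0.5, -0.7, -0.9]
finger_gap: 0.252
```

Run:
```python
from h import *
rep(); im,d=cams.snapshot('wrist'); cv2.imwrite('pics/w19.png',im)
im,_=cams.snapshot('scene'); cv2.imwrite('pics/s19.png',cv2.resize(im[120:250,200:360],None,fx=4,fy=4,interpolation=2))
o=down(np.radians(121.5)); goal([.5762,-.0345,.1165],o)
```

```text
t 26.98 pos [ 0.5771 -0.0355  0.125 ] yaw 121.45842261319626 z [ 0.001 -0.    -1.   ] F [ 0.5288 -0.725  -0.8992] gap 0.2515433597517879
goal [ 0.0017 -0.0007  0.0092] [ 0.0019  0.0015 -0.0007] rows>= 0.2
```

View pics/w19.png

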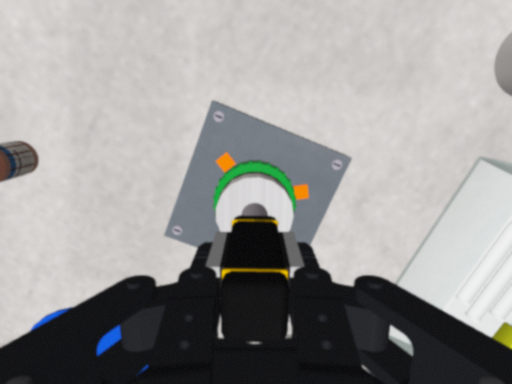

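View pics/s19.png

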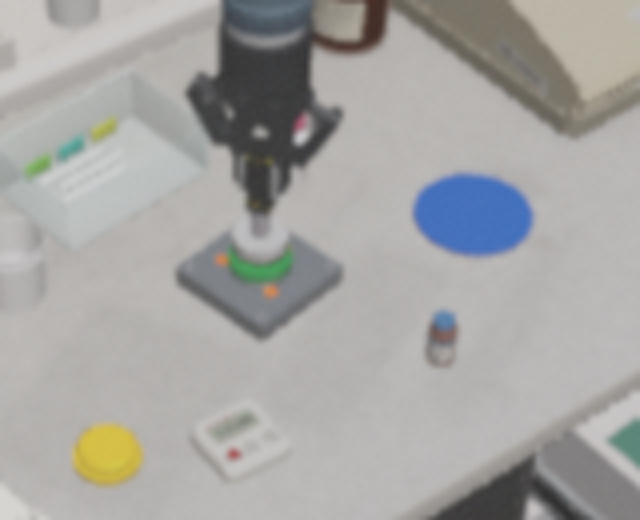

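The foot is centred over the collar. I press in small steps.

Request:
play_rows([
  [5,0.0015,-0.0007,0.004,0.002,0.001,0],
  [5,0.0015,-0.0007,0.007,0.002,0.001,0],
  [5,0.0015,-0.0007,0.009,0.002,0.001,0],
  [5,0.0015,-0.0007,0.01,0.002,0.001,0],
  [5,0.0015,-0.0007,0.01,0.002,0.001,0],
])

```text
clock: 27.7
tool_pos: [0.5765, -0.0346, 0.1162]
tool_rot: [0.489, 0.872, -0.0, 0.0]
wrist_force: [-0.4, -0.3, 3.5]
finger_gap: 0.251
```

Request:
play_rows([
  [5,0,0,0.002,0,0,0],
  [5,0,0,0.003,0,0,0],
  [5,0,0,0.004,0,0,0],
  [5,0,0,0.005,0,0,0],
])

```text
clock: 28.2
tool_pos: [0.5779, -0.0345, 0.1133]
tool_rot: [0.489, 0.872, 0.0, 0.002]
wrist_force: [-0.3, 0.0, -0.0]
finger_gap: 0.245
```

The force dropped, so it may have snapped. I follow down gently to confirm it is seated.

Request:
play_rows([
  [5,-0.001,0,0.0015,0,0,0],
  [5,-0.001,0,0.003,0,0,0],
  [5,-0.001,0,0.004,0,0,0],
  [5,-0.001,0,0.005,0,0,0],
  [5,-0.001,0,0.005,0,0,0],
])

```text
clock: 28.82
tool_pos: [0.5788, -0.0355, 0.1101]
tool_rot: [0.489, 0.872, -0.0, 0.002]
wrist_force: [-4.0, -0.6, 10.7]
finger_gap: 0.248
```

Request:
play_rows([
  [5,0.0015,-0.002,0.003,0,0,0],
  [5,0.0015,-0.002,0.005,0,0,0],
  [5,0.0015,-0.002,0.006,0,0,0],
])

```text
clock: 29.2
tool_pos: [0.5788, -0.0354, 0.11]
tool_rot: [0.489, 0.872, -0.001, 0.004]
wrist_force: [-8.1, 0.3, 31.1]
finger_gap: 0.248
```

Rigid at 31 N with the foot at 28 mm: seated. I lift and look.

Request:
play_rows([
  [5,0,0,-0.005,0,0,0],
  [5,0,0,-0.03,0,0,0],
  [5,0,0,-0.07,0,0,0],
  [5,-0.04,-0.03,-0.08,0,0,0],
  [5,-0.08,-0.08,-0.08,0,0,0],
  [5,-0.08,-0.08,-0.08,0,0,0],
  [5,-0.08,-0.08,-0.08,0,0,0],
  [5,-0.08,-0.08,-0.08,0,0,0],
])

```text
clock: 30.2
tool_pos: [0.552, -0.1427, 0.1899]
tool_rot: [0.488, 0.873, -0.0, 0.003]
wrist_force: [-0.7, 0.2, -1.7]
finger_gap: 0.249
```

Run:
```python
from grn import *
rep(); green('pics/w20.png')
i=cams.camera_info('wrist'); _,p,r=tool(); im,d=cams.snapshot('wrist')
P,uv=pts(i,d,d>0); P[:,0]+=.0017; T=r.inv().apply(P-p)
m=(T[:,2]>.05)&(T[:,2]<.09)&(np.hypot(T[:,0],T[:,1])<.04); t=T[m]; z=np.median(t[:,2]); t=t[abs(t[:,2]-z)<.004]
print('foot top in tool z',z,'centre',cv2.minEnclosingCircle(t[:,:2].astype(np.float32)*1000), 'slope',np.linalg.lstsq(np.c_[t[:,:2],np.ones(len(t))],t[:,2],rcond=None)[0],len(t))
o=down(np.radians(121.5)); goal([.5235,-.233,.19],o);goal([.5235,-.233,.10],o)
```

```text
t 30.2 pos [ 0.552  -0.1427  0.1899] yaw 121.58701337078132 z [ 0.0056 -0.0036 -1.    ] F [-0.6876  0.2489 -1.6766] gap 0.24908935199017423
green (575.1860961914062, -35.23294448852539) r 28.56121253967285 ext [ 0.5751 -0.0349  0.0279] z 0.027827014327131167 mean [ 0.5747 -0.0345  0.0279] slope [-0.0013  0.0038] 3805
foot top in tool z 0.06629165687603615 centre ((0.8880773782730103, -0.3068693280220032), 23.86844825744629) slope [0.0097 0.0023 0.0662] 2721
goal [-0.0618 -0.0717  0.0003] [0.0028 0.0065 0.0019] rows>= 1.5
goal [-0.0612 -0.0719  0.0903] [0.0028 0.0065 0.0019] rows>= 2.1
```

View pics/w20.png

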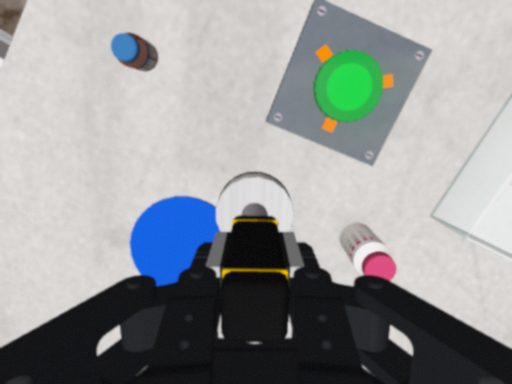

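Collar face 27.9 mm and level: home and flush. The pusher has not slipped in the grip. I return it to the pad, where it stood.

Request:
play_rows([
  [5,-0.03,-0.036,0,0.001,0.003,0.001],
  [5,-0.0615,-0.072,0.02,0.003,0.0065,0.002],
  [5,-0.0615,-0.072,0.06,0.003,0.0065,0.002],
  [5,-0.0612,-0.072,0.09,0.003,0.0065,0.002],
  [5,-0.0612,-0.072,0.095,0.003,0.0065,0.002],
  [5,-0.0612,-0.072,0.095,0.003,0.0065,0.002],
  [5,-0.0612,-0.072,0.095,0.003,0.0065,0.002],
])

```text
clock: 31.18
tool_pos: [0.5252, -0.233, 0.0971]
tool_rot: [0.488, 0.873, 0.0, 0.002]
wrist_force: [0.1, 0.1, -1.6]
finger_gap: 0.248
```

Run:
```python
from h import *
rep(); goal([.5235,-.233,.0863],down(np.radians(121.5)))
```

```text
t 31.18 pos [ 0.5252 -0.233   0.0971] yaw 121.54580363753004 z [ 0.0031 -0.0014 -1.    ] F [ 0.1463  0.1441 -1.5873] gap 0.2476023898567049
goal [ 0.0009 -0.0015  0.0108] [0.002  0.0028 0.0008] rows>= 0.2
```

Request:
play_rows([
  [5,0.001,-0.0015,0.005,0.002,0.003,0],
  [5,0.001,-0.0015,0.009,0.002,0.003,0],
  [5,0.001,-0.0015,0.011,0.002,0.003,0],
  [5,0.001,-0.0015,0.0115,0.002,0.003,0],
  [5,0.001,-0.0015,0.0115,0.002,0.003,0],
])

```text
clock: 31.8
tool_pos: [0.5234, -0.2331, 0.0863]
tool_rot: [0.488, 0.873, -0.0, -0.0]
wrist_force: [-2.6, 0.6, 5.8]
finger_gap: 0.251
```

Contact at 86.3 mm, as at pick-up. I open and rise.

Request:
play_rows([
  [40,0,0,0,0,0,0],
  [60,0,0,0,0,0,0],
  [100,0,0,0,0,0,0],
  [100,0,0,0,0,0,0],
  [100,0,0,0,0,0,0],
  [100,0,0,-0.03,0,0,0],
  [100,0,0,-0.07,0,0,0],
  [100,0,0,-0.12,0,0,0],
  [100,-0.02,0,-0.17,0,0,0],
  [100,-0.02,0,-0.17,0,0,0],
])

```text
clock: 33.05
tool_pos: [0.5376, -0.2528, 0.2621]
tool_rot: [0.489, 0.872, -0.0, 0.006]
wrist_force: [1.2, -0.5, -0.5]
finger_gap: 1.002
```

Run:
```python
from grn import *
cams.snapshot('top');cams.snapshot('top'); rep(); green('pics/w21.png')
i=cams.camera_info('wrist'); im,d=cams.snapshot('wrist'); P,uv=pts(i,d,d>0); P[:,0]+=.0017
q=np.hypot(P[:,0]-.523,P[:,1]+.233)
m=(P[:,2]>.113)&(P[:,2]<.13)&(q<.03); print('handle',cv2.minAreaRect(P[m][:,:2].astype(np.float32)*1000),np.median(P[m],0))
m=(P[:,2]>.015)&(P[:,2]<.026)&(q<.04); print('foot',cv2.minEnclosingCircle(P[m][:,:2].astype(np.float32)*1000),np.median(P[m][:,2]))
im,_=cams.snapshot('scene'); cv2.imwrite('pics/s21.png',cv2.resize(im[120:310,120:400],None,fx=2.8,fy=2.8,interpolation=2)); rep()
```

```text
t 33.15 pos [ 0.534  -0.2502  0.2566] yaw 121.51473673766594 z [-0.0001 -0.0006 -1.    ] F [ 0.4685 -1.028  -0.0922] gap 0.9978839600814219
green (576.4431762695312, -37.960872650146484) r 28.054105758666992 ext [ 0.5778 -0.0433  0.0279] z 0.02780743375983875 mean [ 0.5808 -0.0458  0.0279] slope [-0.0007  0.0049] 1520
handle ((523.16845703125, -232.78604125976562), (21.56405258178711, 22.277603149414062), 30.93659019470215) [ 0.5227 -0.2322  0.1197]
foot ((523.0562133789062, -232.8064422607422), 23.77153778076172) 0.01992855588690783
t 33.3 pos [ 0.5325 -0.2492  0.2541] yaw 121.57764760711542 z [-0.0045  0.0017 -1.    ] F [-0.4431 -0.683   0.8409] gap 1.0000558177937016
```

View pics/w21.png

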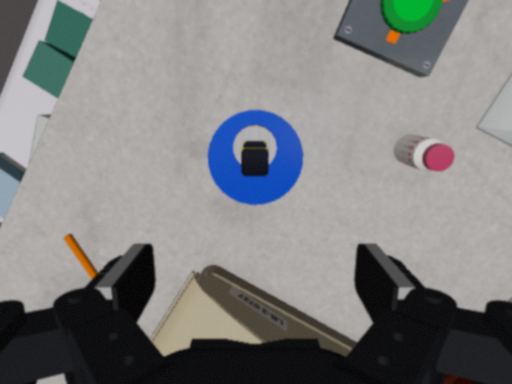

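View pics/s21.png

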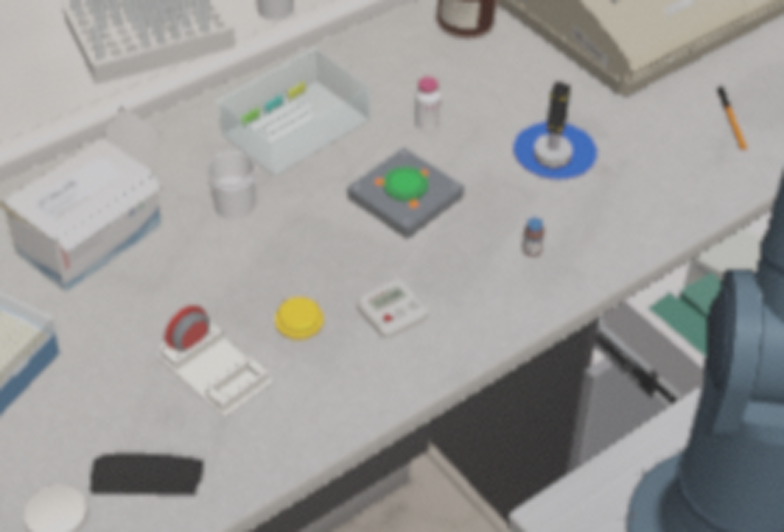

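The pusher stands upright on its pad at (556,120), the green filter is in the holder at (405,183), and the red filter and all the other things are where they were. I hand it in.

Run:
```python
from bench import bot
print(bot.sign_off())
```

```text
the job is handed in; nothing more can be done
None
```

The job is done and handed in at about 33 s of the 64 s allowed. I laid the green filter flat on bare worktop, collar up, then took it by the collar, set it in the recess and let go. I pressed it home with the pusher and stood the pusher back on its pad.

**Last checks:**
- **Filter:** it sat at 34.3 mm on the latches before pressing. After pressing, its collar face measured 27.8–27.9 mm (28 expected) and level. It held firm at a 31 N push. I did not read the latch joints; being home rests on that height, the drop in force as it snapped, and the firm stop.
- **Pusher:** upright, within about 0.5 mm of where it started, with its foot's top at 20 mm.
- **Other things:** in the last scene picture the red filter is still in its slot and nothing else has visibly moved.

**What went wrong or disagreed:**
- My first try at tilting the filter outward ran the wrist near its joint limits. I stopped and tilted it sideways instead; nothing was touched.
- The wrist camera read about 1.7 mm low in x. I corrected for that before setting the filter in the recess.
- The final press used more force (31 N) than the roughly 15 N needed to snap it, as a check that it was seated.

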